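# Ready the bedside medicine station for the night

## Task

Get the bedside medicine station ready for the night. Build the tablet tower in its slotted holder: the tall cup first, then both shallow cups, then the knobbed cap, each sitting flat and fully down in the pocket; and, before or after that, press every injection pen from the tray into a bay of its own in the rack, centred on its two forks and fully home with the sprung jaw shut over it. The pens hold glass cartridges, so grip and press them gently, and leave the other things on the dresser where they are.

Things in the scene. Friction and masses are not known exactly. Their poses are not given: they have to be found in the camera images.
- sleeve: fixed tower holder: round wooden foot 90 mm across, 6 mm thick, with two upright white curved walls on its local +x and -x sides, 4 mm thick, forming a round pocket 61 mm across inside; walls 76 mm above the table, a flared lip to 82 mm. Two full-height slots 40 mm wide face local +y and -y: fingers closing along local y can straddle a part on its way down. Origin under the foot, z up
- pocket (a point): centre of the pocket floor, 6 mm above the table, axes as the holder: the tall cup's origin belongs here, the shallow cups' 28 and 46 mm above, the cap's 64 mm above
- base_cup: round closed white plastic tablet cup, 58 mm outside diameter, 28 mm tall, tablets seen through its clear window, flat underside and flat rim, gripped across its diameter; origin at the centre of its underside, z up along its axis; about 75 g: the tallest cup, bottom of the tower
- day_cup0: round closed white plastic tablet cup, 58 mm outside diameter, 18 mm tall, tablets seen through its clear window, flat underside and flat rim, gripped across its diameter; origin at the centre of its underside, z up along its axis; about 50 g: one of two equal shallow cups
- day_cup1: round closed white plastic tablet cup, 58 mm outside diameter, 18 mm tall, tablets seen through its clear window, flat underside and flat rim, gripped across its diameter; origin at the centre of its underside, z up along its axis; about 50 g: the other shallow cup
- cap: white cap of the tower: flat disc 58 mm in diameter, 8 mm thick, with a round finger knob of 15 mm diameter standing 18 mm above it (26 mm overall); origin at the centre of its underside, z up; about 40 g
- bay0 (a point): seat of bay 0 of the fixed pen rack, at a seated pen's centre, 48 mm above the table; x along the pen, z up. Bays lie 48 mm apart along y, bay 0 at the -y end. Two forks at x = -44 and 44 mm (12 mm thick, slot 18.5 mm wide, 39 mm high bottoms), with a fixed tine on the -y side up to 61 mm above the table. Between x = -38 and 38 mm it is open for fingers above 30 mm
- jaw0 (a joint): sprung jaw of bay 0, rad: two arms at x = -55 and 55 mm with black rollers that overhang the slot from the +y side, tops 62 mm above the table. 0 shut (empty, or over a seated pen), about 0.13 as a pen passes, limit 0.6. A pen pushed straight down with about 12 N swings it aside and it snaps back over the pen; a 7 N pull frees the pen
- bay1 (a point): seat of bay 1 of the fixed pen rack, at a seated pen's centre, 48 mm above the table; x along the pen, z up. Bays lie 48 mm apart along y, bay 0 at the -y end. Two forks at x = -44 and 44 mm (12 mm thick, slot 18.5 mm wide, 39 mm high bottoms), with a fixed tine on the -y side up to 61 mm above the table. Between x = -38 and 38 mm it is open for fingers above 30 mm
- jaw1 (a joint): sprung jaw of bay 1, rad: two arms at x = -55 and 55 mm with black rollers that overhang the slot from the +y side, tops 62 mm above the table. 0 shut (empty, or over a seated pen), about 0.13 as a pen passes, limit 0.6. A pen pushed straight down with about 12 N swings it aside and it snaps back over the pen; a 7 N pull frees the pen
- bay2 (a point): seat of bay 2 of the fixed pen rack, at a seated pen's centre, 48 mm above the table; x along the pen, z up. Bays lie 48 mm apart along y, bay 0 at the -y end. Two forks at x = -44 and 44 mm (12 mm thick, slot 18.5 mm wide, 39 mm high bottoms), with a fixed tine on the -y side up to 61 mm above the table. Between x = -38 and 38 mm it is open for fingers above 30 mm
- jaw2 (a joint): sprung jaw of bay 2, rad: two arms at x = -55 and 55 mm with black rollers that overhang the slot from the +y side, tops 62 mm above the table. 0 shut (empty, or over a seated pen), about 0.13 as a pen passes, limit 0.6. A pen pushed straight down with about 12 N swings it aside and it snaps back over the pen; a 7 N pull frees the pen
- bay3 (a point): seat of bay 3 of the fixed pen rack, at a seated pen's centre, 48 mm above the table; x along the pen, z up. Bays lie 48 mm apart along y, bay 0 at the -y end. Two forks at x = -44 and 44 mm (12 mm thick, slot 18.5 mm wide, 39 mm high bottoms), with a fixed tine on the -y side up to 61 mm above the table. Between x = -38 and 38 mm it is open for fingers above 30 mm
- jaw3 (a joint): sprung jaw of bay 3, rad: two arms at x = -55 and 55 mm with black rollers that overhang the slot from the +y side, tops 62 mm above the table. 0 shut (empty, or over a seated pen), about 0.13 as a pen passes, limit 0.6. A pen pushed straight down with about 12 N swings it aside and it snaps back over the pen; a 7 N pull frees the pen
- pen0: injection pen, maybe absent: round rod 17 mm in diameter, 150 mm long, grey with a white cap half and a black knob end (either end may go either way), 45 g; origin at its middle on its axis, x along it. Pens start side by side about 62 mm apart on a fixed tray, floor 4 mm, rim 7 mm above the table. More than 75 N in all from the fingers cracks it; a 20 N grip is ample
- pen1: injection pen, maybe absent: round rod 17 mm in diameter, 150 mm long, grey with a white cap half and a black knob end (either end may go either way), 45 g; origin at its middle on its axis, x along it. Pens start side by side about 62 mm apart on a fixed tray, floor 4 mm, rim 7 mm above the table. More than 75 N in all from the fingers cracks it; a 20 N grip is ample
- pen2: injection pen, maybe absent: round rod 17 mm in diameter, 150 mm long, grey with a white cap half and a black knob end (either end may go either way), 45 g; origin at its middle on its axis, x along it. Pens start side by side about 62 mm apart on a fixed tray, floor 4 mm, rim 7 mm above the table. More than 75 N in all from the fingers cracks it; a 20 N grip is ample
- pen3: injection pen, maybe absent: round rod 17 mm in diameter, 150 mm long, grey with a white cap half and a black knob end (either end may go either way), 45 g; origin at its middle on its axis, x along it. Pens start side by side about 62 mm apart on a fixed tray, floor 4 mm, rim 7 mm above the table. More than 75 N in all from the fingers cracks it; a 20 N grip is ample
- pill_bottle: small amber glass tablet bottle with white cap, 42 mm across, 78 mm tall, a bystander; origin at the centre of its underside
- tumbler: empty drinking glass, 68 mm across the rim, 100 mm tall, a bystander; origin at the centre of its underside
- cream_jar: blue cream jar with a lid, 52 mm across, 43 mm tall, a bystander; origin at the centre of its underside
- remote: black remote control 165 x 45 x 18 mm, a bystander; origin at the centre of its underside, x along its length
- specs_case: blue spectacle case 160 x 62 x 38 mm, a bystander; origin at the centre of its underside, x along its length
Not all that is in view belongs to the job. What is shaped like the base_cup but red is not meant.

How it is judged:
By the outcome, as a careful person would: the job done as asked, in the order asked, and still so for the second after the job is handed in, with the robot touching nothing.
Of pen0, pen1, pen2, pen3 only 2 to 4 are there at a start; the rules pass over those that are not, and their reading is None.
At some moment in a run one of base_cup, day_cup0, day_cup1, cap may be knocked a few centimetres aside while the robot is not near it.
Once in a run the grip may slacken for a moment while it holds something.
It also fails if it takes over 210 s, if anything falls off the work surface, if the arm or the gripper's body presses on something with over 40 N, if the wrist force passes 120 N, or if a joint passes its speed limit or range.

## Robot

A 7-joint arm with a two-finger parallel gripper is mounted at the origin on the work surface. World frame = base frame: x ahead of the robot, y to its left, z up, the work surface at z = 0. Lengths are in m, angles in rad, forces in N, time in s.
With the tool pointing down it reaches from about 0.4 to 0.875 m from the base axis. Payload 19.3 kg.
Tool frame: the origin (TCP) lies between the finger pads; the fingertips stand 17 mm ahead of it and the grasp point (between the pads) lies 2 mm behind it; z points along the fingers, y is the line along which they close (so a half turn about z gives the same grasp; the last joint's range is limited). The gripper opens to 85 mm and grips with 20 to 120 N. Pads are 22 mm wide; open, the fingers measure 114 mm over their backs; the gripper's body (76 mm by 85 mm) begins 54 mm behind the grasp point. The pads swing forward as they close: fully open they stand 13 mm farther back than shut.
Start: joints at [-1.393, 0.521, -0.036, 1.599, 0.021, 1.021, -0.113], TCP at [0.153, 0.606, 0.248] pointing down, gripper open.
Joint ranges: [-2.91, 2.91], [-0.3, 2.13], [-1.5, 1.42], [0.17, 2.43], [-1.26, 4.41], [0.16, 1.93], [-2.52, 2.52]. Speed limits (rad/s): [1.89, 1.89, 2.39, 2.39, 3.01, 3.01, 3.01].

## Interface

Orientations are given as [roll, pitch, yaw] about the fixed x, y, z axes, in that order (R = Rz(yaw) Ry(pitch) Rx(roll)).
In Python, from workcell import bot gives the robot as it stands.
- The arm moves only by the shell command python3 -m inch 'ROWS' [FORCE]. ROWS is JSON, a list of rows, each a list of 7 numbers: the shift along the tool's x, y, z in units of 200 mm (1.0 is 200 mm), then the turn, a rotation vector about the tool's x, y, z in units of 90 degrees (1.0 is 90 degrees), then the opening, from 0 (shut) to 1 (fully open). In form: [[x, y, z, rx, ry, rz, grip], ...]. A call has 1 to 20 rows; each row is the pose to reach, as a shift and turn from the pose commanded when the call began, along the tool's axes at that moment; what a row does not reach only later rows make up. A row lasts 1/8 s, in which the tool goes at most 62.5 mm and 10.7 degrees, less where a joint would pass 70% of its speed; a pose out of reach is approached as far as the arm can. A call with a number of a shift or a turn outside -1 to 1 is refused whole. A call with a gripper value outside its range is refused whole. The fingers move at their own pace and stop on an object; FORCE is the grip in N (left out, the last holds). Time passes only in rows, so rows that repeat a pose let the fingers close. It gives the time, the measured TCP pose, the force, the opening and the grip force at its end, in the units of the state.
- bot.observe(): the state, without advancing time (a new reading comes with each control period).
- bot.grab_frame(name): name is "scene" or "top" or "wrist"; returns a dict with "img" (384x512x3 uint8, red, green, blue), "z_map" (384x512 float32, m along the optical axis (not along the pixel's ray), 0 where there is no reading), "vfov" (degrees; the focal length in pixels is half the picture's height over the tangent of half this angle, whatever the lens; pixels are square), "cx", "cy" (the principal point, pixels), "rvec" (rotation vector, rad) and "tvec" (3), from world to camera coordinates, as OpenCV has them. Camera axes: x right, y down, z forward; pixel columns grow to the right and rows downward; lengths in m; the calibration is good to about 2 mm. The wrist camera is an equidistant fisheye: a pixel r from the principal point sees the ray r / f radians off the axis. A picture is of the moment at which its call begins.
- bot.job_done(): hands the job in; it is judged then, once.
The state is a dict: "clock": time; "qpos": joint angles; "qd": joint speeds; "joint_efforts": joint torques, N m; "position": TCP position; "tool_rot": TCP orientation; "force": force on the tool from outside, world axes, zero at the start; "moment": the same for the moment, N m; "grip_width": finger opening in m; "finger_force": force on a finger pad.
Only numpy, scipy, OpenCV 4.12 (cv2) and the standard library are available. Lean on these libraries where they do the work, as an engineer would, in place of code of your own. Each camera call takes 0.05 s, during which the arm holds its last target. There are 200 camera calls.

## Working session

There is one attempt and no reset: what is moved stays moved. The work goes in short steps, Python scripts to look and compute and a shell command to move; the robot and the scene stay as the last step left them, time stands still between calls to the robot, and variables do not carry over. Pictures are saved under pics/ and viewed, at most 14 in all, crops included, and the job is handed in when it is done.

```bash
ls; mkdir -p pics
cat > h.py <<'E'
import numpy as np, cv2
from workcell import bot
def grab(name):
    f=bot.grab_frame(name); h=f['img'].shape[0]
    f['f']=h/2/np.tan(np.radians(f['vfov'])/2); f['R']=cv2.Rodrigues(np.array(f['rvec'],float))[0]
    f['t']=np.array(f['tvec'],float).ravel(); f['C']=-f['R'].T@f['t']; f['name']=name; return f
def rays(f,uv):
    uv=np.atleast_2d(np.array(uv,float)); d=(uv-[f['cx'],f['cy']])/f['f']
    if f['name']=='wrist':
        r=np.linalg.norm(d,axis=1)+1e-12
        d=np.c_[d/r[:,None]*np.sin(r)[:,None],np.cos(r)]
    else: d=np.c_[d,np.ones(len(d))]
    return d@f['R']
def onplane(f,uv,z):
    d=rays(f,uv); return f['C']+d*((z-f['C'][2])/d[:,2])[:,None]
def cloud(f):
    h,w=f['z_map'].shape; v,u=np.mgrid[:h,:w]; uv=np.c_[u.ravel(),v.ravel()]
    d=rays(f,uv); zc=d@f['R'][2]; P=f['C']+d*(f['z_map'].ravel()/zc)[:,None]
    P[f['z_map'].ravel()<=0]=np.nan
    return P.reshape(h,w,3)
def save(name,img): cv2.imwrite('pics/'+name+'.png',img[...,::-1])
E
python3 - <<'E'
from h import *
import pickle
for n in ['scene','top','wrist']:
    f=grab(n); pickle.dump(f,open(n+'0.pkl','wb')); save(n+'0',f['img']); print(n,f['C'],f['vfov'],f['cx'],f['cy'],(f['z_map']>0).mean())
print(bot.observe())
a=[cv2.resize(pickle.load(open(n+'0.pkl','rb'))['img'],(800,600)) for n in ['top']]
save('topbig',a[0])
E
```

```text
pics
scene [ 1.46639245 -0.4983703   0.80269819] 45.94673449296016 253.47027553266204 197.2678606451462 0.9961903889973959
top [0.3516027  0.01729075 1.47811889] 43.467950407743935 254.89595097759667 188.029530077854 0.9959716796875
wrist [0.08004737 0.62446287 0.37316306] 65.70646984690485 253.2212229916856 187.858244938659 0.9941660563151041
{'clock': 0.15, 'qpos': array([-1.39318819,  0.5218867 , -0.03633596,  1.59984942,  0.02117923,
        1.02107258, -0.11280447]), 'qd': array([-0.00028883, -0.0019221 ,  0.0013193 ,  0.00040427,  0.00026479,
       -0.00015363,  0.00076464]), 'joint_efforts': array([ 1.33375670e-03, -9.27380562e+01,  1.98057488e+00, -3.70052111e+01,
        1.80297758e-02,  6.53217823e-03,  7.05064303e-05]), 'position': array([0.1532616 , 0.60568982, 0.24786175]), 'tool_rot': array([-3.14076092e+00,  3.20536481e-05,  2.89376378e+00]), 'force': array([ 0.27430249, -0.2272111 , -0.62541334]), 'moment': array([ 0.04600131, -0.05097812, -0.03141416]), 'finger_force': 0.0, 'grip_width': 0.08539046383489778}
```

View pics/topbig.png

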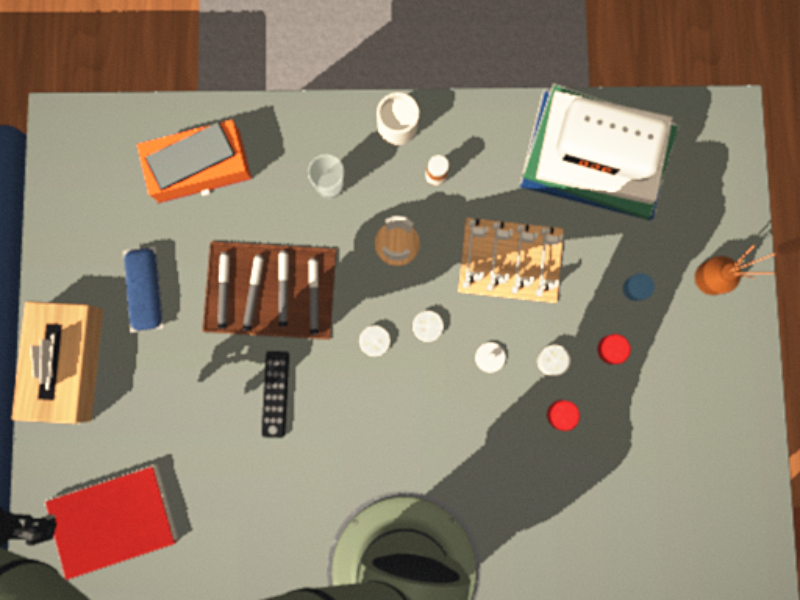

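View pics/scene0.png

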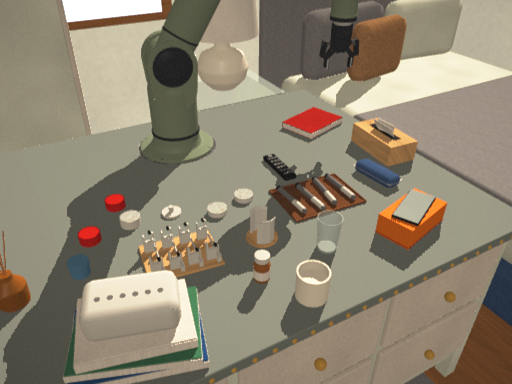

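The top view shows four pens on the tray, at about (223,288), (254,290), (283,286) and (314,292) in the 800x600 picture. The holder is at (398,240) and the 4-bay rack at (512,260).

Could be taken for the parts:
- White cups at (375,340), (428,326) and (553,360).
- Knobbed cap at (490,357).
- Red cups at (614,349) and (563,415), which are decoys.
- Blue jar at (639,287), a bystander.
- White mug at (398,118), a bystander.

In the scene view the cup at (130,220) looks tallest, so it is the base candidate. Next I'll measure heights and positions from both views.

```bash
cat > m1.py <<'E'
from h import *
import pickle
T=pickle.load(open('top0.pkl','rb'));S=pickle.load(open('scene0.pkl','rb'))
PT,PS=cloud(T),cloud(S)
for n,P in(('top',PT),('scene',PS)):
    m=(abs(P[...,2])<.02)&(P[...,0]>.35)&(P[...,0]<.8)&(abs(P[...,1])<.4); print(n,'table z',np.median(P[...,2][m]))
def px(u,v): return PT[int(v*.64),int(u*.64)]
for name,u,v in [('cupA',375,340),('cupB',428,326),('cap',490,357),('cupC',553,360),('red1',614,349),('red2',563,415),('sleeve',398,240),('rack',512,260),('tray',268,288)]: print(name,px(u,v).round(4))
for name,u,v in [('cupA',375,340),('cupB',428,326),('cap',490,357),('cupC',553,360),('red1',614,349)]:
    c=px(u,v)
    for n,P in(('top',PT),('scene',PS)):
        m=(np.hypot(P[...,0]-c[0],P[...,1]-c[1])<.045)&(P[...,2]>.004)
        z=P[...,2][m]; zt=np.percentile(z,90)if name!='cap' else np.median(z)
        tm=m&(abs(P[...,2]-zt)<.005); q=P[tm][:,:2]
        (cx,cy),r=cv2.minEnclosingCircle(q.astype(np.float32)*1000)
        print(name,n,'z',round(np.median(P[...,2][tm]),4),'max',round(z.max(),4),'c',round(cx,1),round(cy,1),'r',round(r,1),'mean',(q.mean(0)*1000).round(1),len(q))
E
python3 m1.py
python3 - <<'E'
from h import *
import pickle
T=pickle.load(open('top0.pkl','rb'))['img']
save('rackcrop',cv2.resize(T[130:250,225:400],None,fx=4.5,fy=4.5,interpolation=cv2.INTER_CUBIC))
E
```

```text
top table z 0.0013557847549887647
scene table z 0.001245608702829637
cupA [0.4371 0.0489 0.0118]
cupB [ 0.4623 -0.0514  0.025 ]
cap [ 0.4005 -0.1709  0.0248]
cupC [ 0.393  -0.291   0.0268]
red1 [ 0.4126 -0.4104  0.024 ]
red2 [ 0.2887 -0.3076  0.0288]
sleeve [0.6347 0.0038 0.0106]
rack [ 0.5918 -0.2216  0.0083]
tray [0.5417 0.2604 0.0051]
cupA top z 0.0187 max 0.0237 c 433.1 52.5 r 28.9 mean [432.9  52. ] 191
cupA scene z 0.0182 max 0.0224 c 435.0 52.8 r 31.9 mean [435.2  50.8] 162
cupB top z 0.0195 max 0.0267 c 459.9 -51.8 r 28.8 mean [460.5 -51.5] 184
cupB scene z 0.018 max 0.022 c 461.4 -53.2 r 31.5 mean [462.6 -52.7] 186
cap top z 0.0079 max 0.0318 c 401.4 -170.8 r 44.0 mean [ 400. -172.] 272
cap scene z 0.008 max 0.0285 c 400.0 -176.5 r 33.9 mean [ 404.3 -175.4] 163
cupC top z 0.0289 max 0.0358 c 390.4 -294.2 r 29.2 mean [ 391.  -294.4] 201
cupC scene z 0.0279 max 0.0318 c 391.4 -295.5 r 31.1 mean [ 393.  -295.2] 214
red1 top z 0.0287 max 0.0373 c 411.8 -412.0 r 29.2 mean [ 412.2 -413.2] 206
red1 scene z 0.0278 max 0.0327 c 412.8 -413.1 r 32.2 mean [ 413.5 -413.6] 250
```

View pics/rackcrop.png

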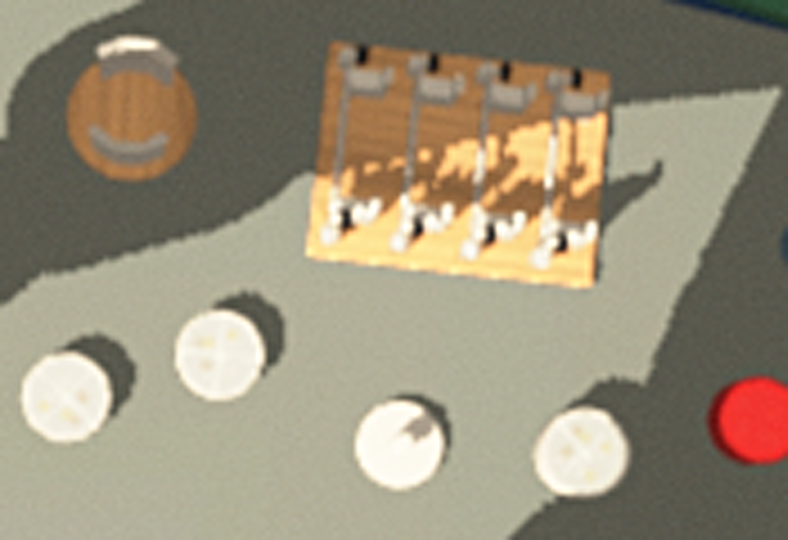

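The crop confirms the base cup: the white one at crop (580,450), about 28 mm high in both views. The red one at (760,420) is the decoy. Now I'll move towards the tray, then on to the holder, taking wrist views on the way.

```bash
cat > go.py <<'E'
# usage: go.py x y z yaw(deg) ... -> rows numbers (world mm) for chained calls
import sys,numpy as np
from scipy.spatial.transform import Rotation as R
from workcell import bot
o=bot.observe(); p=o['position']; r=R.from_euler('xyz',o['tool_rot'])
a=list(map(float,sys.argv[1:]))
print('now',(p*1000).round(1),'yaw',np.degrees(o['tool_rot'][2]).round(1),'q7',o['qpos'][6].round(2),'t',o['clock'])
for i in range(0,len(a),4):
    q=np.array(a[i:i+3])/1000; best=None
    for k in (0,180,-180):
        g=R.from_euler('xyz',[np.pi,0,np.radians(a[i+3]+k)])
        rv=(r.inv()*g).as_rotvec()
        if best is None or np.linalg.norm(rv)<np.linalg.norm(best[0]): best=(rv,g)
    d=r.inv().apply(q-p)/0.2
    print('row',np.r_[d,best[0]/(np.pi/2)].round(3).tolist(),'n',int(np.ceil(np.linalg.norm(d)*200/62.5)),int(np.ceil(np.degrees(np.linalg.norm(best[0]))/10.7)))
    p,r=q,best[1]
E
python3 go.py 340 430 260 180  500 245 260 180
```

```text
now [153.3 605.7 247.9] yaw 165.8 q7 -0.11 t 0.15
row [-1.121, -0.623, -0.06, -0.001, -0.0, -0.158] n 5 2
row [-0.8, -0.925, -0.0, 0.0, 0.0, 0.0] n 4 0
```

```bash
python3 -m inch '[[-0.95,-0.6,-0.06,0,0,-0.158,0.5],[-0.95,-0.6,-0.06,0,0,-0.158,0.5],[-0.95,-0.6,-0.06,0,0,-0.158,0.5],[-0.95,-0.6,-0.06,0,0,-0.158,0.5],[-0.95,-0.6,-0.06,0,0,-0.158,0.5]]' && python3 -m inch '[[-0.97,-0.95,0,0,0,0,0.5],[-0.97,-0.95,0,0,0,0,0.5],[-0.97,-0.95,0,0,0,0,0.5],[-0.97,-0.95,0,0,0,0,0.5],[-0.97,-0.95,0,0,0,0,0.5],[-0.97,-0.95,0,0,0,0,0.5]]'
python3 go.py 500 245 260 180
python3 - <<'E'
from h import *
import pickle
f=grab('wrist'); pickle.dump(f,open('w_tray.pkl','wb')); print(f['C']); save('w_tray',f['img'])
E
```

```text
clock: 0.78
position: [0.3103, 0.4408, 0.2605]
tool_rot: [-3.141, 0.001, 3.137]
force: [-0.7, -0.0, -0.3]
grip_width: 0.0427
finger_force: 0.0
clock: 1.52
position: [0.5027, 0.2526, 0.2599]
tool_rot: [-3.141, -0.0, 3.14]
force: [-0.4, 0.6, -0.7]
grip_width: 0.043
finger_force: 0.0
now [502.7 252.6 259.9] yaw 179.9 q7 1.01 t 1.525
row [0.013, -0.038, -0.0, -0.0, -0.0, -0.001] n 1 1
[0.42717867 0.25286274 0.38531021]
```

View pics/w_tray.png

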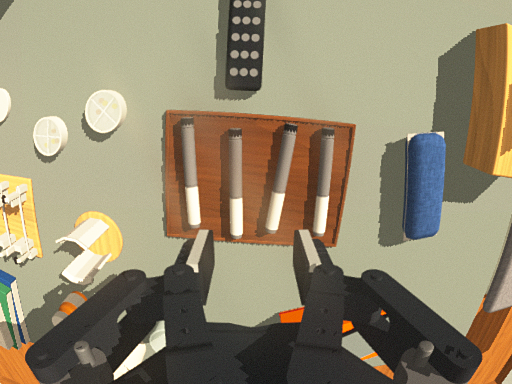

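The wrist view shows four separate pens on the tray, at columns 190, 236, 280 and 325 and rows 120–238. Their axes can now be fitted from the wrist and top views.

```bash
cat > pens.py <<'E'
from h import *
import pickle
def pens(f):
    P=cloud(f)
    tab=(abs(P[...,2])<.02)&(P[...,0]>.3)&(P[...,0]<.42)&(P[...,1]>.1)&(P[...,1]<.35)
    b=np.nanmedian(P[...,2][tab])
    m=(P[...,2]-b>.013)&(P[...,2]-b<.03)&(P[...,0]>.40)&(P[...,0]<.68)&(P[...,1]>.11)&(P[...,1]<.43)
    n,l=cv2.connectedComponents(m.astype(np.uint8))
    out=[]
    for i in range(1,n):
        q=P[l==i]
        if len(q)<150: continue
        uv=np.argwhere(l==i)[:,::-1]
        # cast pixels onto pen axis height plane
        q=onplane(f,uv,.0145)[:,:2]*1000
        (c,s,a)=cv2.minAreaRect(q.astype(np.float32)); 
        d=q-q.mean(0); w,V=np.linalg.eigh(d.T@d); ax=V[:,1]*np.sign(V[0,1]); t=d@ax; mid=q.mean(0)+ax*(np.percentile(t,.5)+np.percentile(t,99.5))/2
        out.append((mid.round(1),np.degrees(np.arctan2(ax[1],ax[0])).round(1),round(np.ptp(t),1),len(q),((np.percentile(P[l==i][:,2],90)-b)*1000).round(1)))
    print(f['name'],'table',b); [print('  ',*o) for o in sorted(out,key=lambda o:o[0][1])]
if __name__=='__main__':
    for n in('w_tray','top0'): pens(pickle.load(open(n+'.pkl','rb')))
E
python3 pens.py; python3 go.py 515 110 260 180 515 -10 260 180 515 -180 260 180
```

```text
wrist table 4.005713189925153e-05
   [524.5 169.3] 0.6 151.9 1367 21.0
   [539.  229.1] -0.3 151.4 1402 21.1
   [407.6 239.9] 88.2 44.0 441 18.5
   [532.5 287.8] -9.0 151.0 1398 21.0
   [537.4 345.6] -1.4 151.9 1314 21.0
top table 0.0008772569844965883
   [522.9 170.5] 0.8 145.0 237 23.0
   [538. 230.] -0.2 148.0 262 22.8
   [530.5 289.3] -9.3 148.0 256 22.6
   [535.8 347.5] -1.4 147.9 247 23.5
now [501.7 253.8 259.9] yaw -180.0 q7 1.01 t 1.575
row [-0.066, -0.719, -0.0, 0.0, -0.0, 0.0] n 3 1
row [-0.0, -0.6, -0.0, 0.0, 0.0, 0.0] n 2 0
row [-0.0, -0.85, -0.0, 0.0, 0.0, 0.0] n 3 0
```

```bash
python3 -m inch '[[-0.1,-0.97,0,0,0,0,0.5],[-0.1,-0.97,0,0,0,0,0.5],[-0.1,-0.97,0,0,0,0,0.5],[-0.1,-0.97,0,0,0,0,0.5],[-0.1,-0.97,0,0,0,0,0.5]]'
python3 - <<'E'
from h import *
import pickle
f=grab('wrist'); pickle.dump(f,open('w_sl.pkl','wb')); print(f['C']); save('w_sl',f['img'])
E
python3 -m inch '[[-0.1,-0.97,0,0,0,0,0.5],[-0.1,-0.97,0,0,0,0,0.5],[-0.1,-0.97,0,0,0,0,0.5],[-0.1,-0.97,0,0,0,0,0.5],[-0.1,-0.97,0,0,0,0,0.5]]'
python3 - <<'E'
from h import *
import pickle
f=grab('wrist'); pickle.dump(f,open('w_rk.pkl','wb')); print(f['C']); save('w_rk',f['img'])
a=pickle.load(open('w_sl.pkl','rb'))['img']
v=np.hstack([a,f['img']]); save('w2',cv2.resize(v,(800,300),interpolation=cv2.INTER_AREA))
E
```

```text
clock: 2.2
position: [0.5219, 0.0605, 0.2603]
tool_rot: [3.141, -0.0, -3.14]
force: [0.6, 0.6, -0.0]
grip_width: 0.0427
finger_force: 0.0
[0.44640689 0.06044981 0.38569473]
clock: 2.88
position: [0.5427, -0.1331, 0.26]
tool_rot: [3.141, -0.0, -3.139]
force: [0.3, 0.3, -0.0]
grip_width: 0.0427
finger_force: 0.0
[ 0.4671681  -0.13327406  0.38542017]
```

View pics/w2.png

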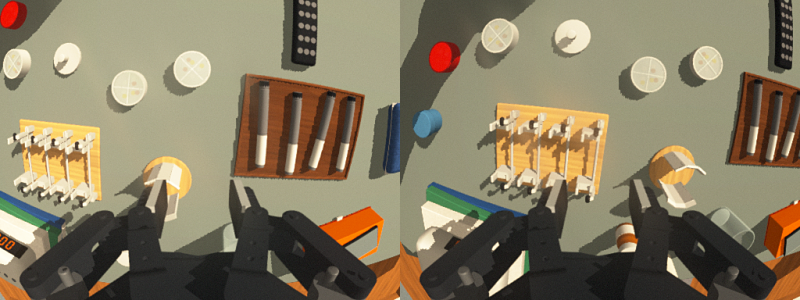

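The left half shows the holder at (165,180) and the right half the rack at (550,150). The rollers are on the +y side of each slot. I'll take one more view with the camera straight above the rack.

```bash
python3 -m inch '[[-0.65,-0.43,0.2,0,0,0,0.5],[-0.65,-0.43,0.2,0,0,0,0.5],[-0.65,-0.43,0.2,0,0,0,0.5],[-0.65,-0.43,0.2,0,0,0,0.5],[-0.65,-0.43,0.2,0,0,0,0.5]]'
python3 - <<'E'
from h import *
import pickle
f=grab('wrist'); pickle.dump(f,open('w_rk2.pkl','wb')); print(f['C']); save('w_rk2',f['img'])
P=cloud(f); z=P[...,2]
m=(P[...,0]>.5)&(P[...,0]<.68)&(P[...,1]>-.34)&(P[...,1]<-.1)
r,c=np.where(m); print(r.min(),r.max(),c.min(),c.max())
b=f['img'][max(r.min()-5,0):r.max()+5,max(c.min()-5,0):c.max()+5]; s=min(800/b.shape[1],600/b.shape[0])
save('rk2c',cv2.resize(b,None,fx=s,fy=s,interpolation=cv2.INTER_CUBIC)); print(s)
# sleeve
for n in('w_sl','w_rk','top0','scene0'):
    g=pickle.load(open(n+'.pkl','rb')); Q=cloud(g)
    d=np.hypot(Q[...,0]-.634,Q[...,1]-.003)
    for lo,hi in((.03,.07),(.074,.09)):
        k=(d<.05)&(Q[...,2]>lo)&(Q[...,2]<hi); q=Q[k][:,:2]*1000
        if len(q)<20: continue
        A=np.c_[2*q,np.ones(len(q))]; s_=np.linalg.lstsq(A,(q**2).sum(1),rcond=None)[0]
        print(n,lo,len(q),'circle',s_[:2].round(1),'r',np.sqrt(s_[2]+s_[:2]@s_[:2]).round(1))
E
```

```text
clock: 3.55
position: [0.6724, -0.2185, 0.2202]
tool_rot: [3.141, -0.0, -3.139]
force: [-0.3, 0.4, -0.2]
grip_width: 0.0425
finger_force: 0.0
[ 0.5969441  -0.21869458  0.34563995]
17 383 25 481
1.6129032258064515
w_sl 0.03 716 circle [625.6   4.5] r 32.9
w_sl 0.074 247 circle [626.7   3.9] r 34.7
w_rk 0.03 810 circle [625.5   3.4] r 32.9
w_rk 0.074 476 circle [626.6   3.1] r 34.5
top0 0.03 75 circle [625.1   5.5] r 33.0
top0 0.074 89 circle [626.9   5.7] r 34.5
scene0 0.03 388 circle [629.3   3.8] r 33.1
scene0 0.074 119 circle [629.1   3.6] r 34.6
```

View pics/rk2c.png

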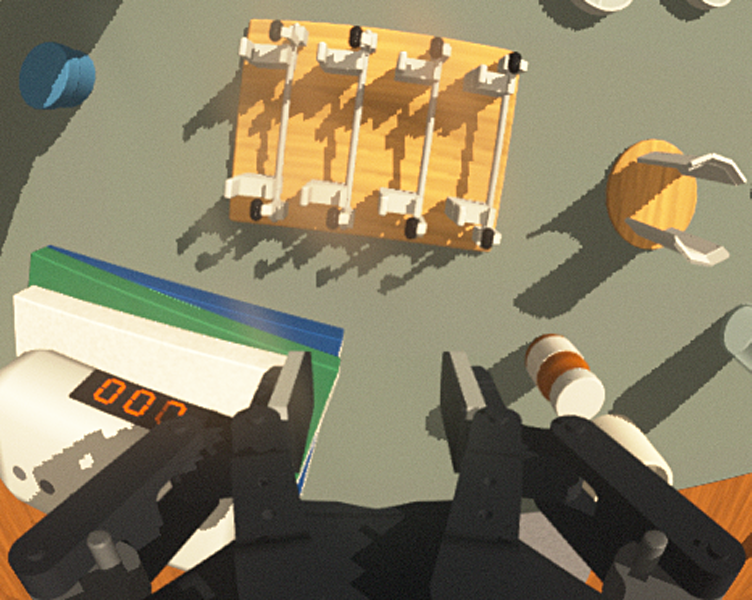

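This is looking straight down on the rack: four bays with fork blocks near rows 50–80 and 190–215, and black rollers outside them. I'll extract the fork slot bottoms (about 39 mm high) and tine tops (about 61 mm) from depth, plus the holder yaw.

```bash
cat > rack.py <<'E'
from h import *
import pickle
for n in('w_rk2','w_rk'):
    g=pickle.load(open(n+'.pkl','rb')); Q=cloud(g)
    reg=(Q[...,0]>.5)&(Q[...,0]<.68)&(Q[...,1]>-.33)&(Q[...,1]<-.11)
    for lo,hi in((.035,.043),(.055,.068)):
        k=(reg&(Q[...,2]>lo)&(Q[...,2]<hi)).astype(np.uint8)
        c,l,st,_=cv2.connectedComponentsWithStats(k)
        print(n,lo)
        for i in range(1,c):
            if st[i,4]<25: continue
            q=Q[l==i]*1000; print('   n',st[i,4],'mid',((q.min(0)+q.max(0))/2).round(1),'ext',np.ptp(q,axis=0).round(1),'zmed',np.median(q[:,2]).round(1))
    wood=reg&(Q[...,2]<.02)&(Q[...,2]>.003); q=Q[wood][:,:2].astype(np.float32)*1000; print('plate',cv2.minAreaRect(q),'z',np.median(Q[wood][:,2]))
for n in('w_sl','w_rk','top0','scene0'):
    g=pickle.load(open(n+'.pkl','rb')); Q=cloud(g); v=Q[...,:2]-[.6263,.0037]; d=np.hypot(v[...,0],v[...,1])
    k=(d<.045)&(Q[...,2]>.025)&(Q[...,2]<.09); a=np.degrees(np.arctan2(v[...,1],v[...,0]))[k]
    up=a[abs(a)<80]; dn=(a[abs(a)>100]%360)
    print(n,'+x wall',np.percentile(up,[1,99]).round(1),'-x wall',np.percentile(dn,[1,99]).round(1))
E
python3 rack.py
```

```text
w_rk2 0.035
   n 233 mid [ 539.3 -287.8   38.8] ext [14.8 27.1  7.4] zmed 39.1
   n 233 mid [ 545.2 -240.8   38.8] ext [14.8 25.7  7.6] zmed 39.2
   n 223 mid [ 551.  -193.7   39. ] ext [13.9 26.   7.9] zmed 39.2
   n 203 mid [ 556.9 -146.9   39. ] ext [13.3 25.4  7.6] zmed 39.2
   n 216 mid [ 625.2 -296.5   39. ] ext [13.5 24.9  7.5] zmed 39.4
   n 214 mid [ 631.6 -251.    39.3] ext [13.  20.8  6.6] zmed 39.2
   n 209 mid [ 638.  -203.1   39.1] ext [14.8 19.   7.3] zmed 39.3
   n 187 mid [ 643.  -157.5   39. ] ext [13.8 26.1  7.6] zmed 39.1
w_rk2 0.055
   n 133 mid [ 528.6 -276.    59.5] ext [13.1 12.   8.4] zmed 60.9
   n 142 mid [ 534.6 -228.9   59.4] ext [13.2 12.2  8.8] zmed 60.9
   n 67 mid [ 537.5 -298.7   58.8] ext [12.4  5.5  7. ] zmed 60.1
   n 127 mid [ 540.7 -181.3   59.5] ext [13.  13.   8.2] zmed 60.9
   n 72 mid [ 543.4 -251.2   58.4] ext [11.9  5.8  6.8] zmed 60.2
   n 57 mid [ 549.7 -204.3   58.6] ext [11.5  4.6  6.7] zmed 60.4
   n 120 mid [ 546.4 -133.9   60.2] ext [13.3 12.9  9.5] zmed 60.7
   n 64 mid [ 555.1 -156.6   59. ] ext [11.5  5.5  7.1] zmed 60.0
   n 66 
[... 1765 characters left out ...]
.1   58.7] ext [12.5  5.8  7.2] zmed 60.0
   n 40 mid [ 629.8 -261.9   58.8] ext [12.   5.   6.4] zmed 60.3
   n 72 mid [ 637.6 -289.7   59.2] ext [12.  12.6  7.5] zmed 59.8
   n 83 mid [ 643.1 -241.8   59.3] ext [13.  13.3  7.8] zmed 60.1
   n 33 mid [ 641.8 -167.2   59.5] ext [10.   4.1  5.3] zmed 60.1
   n 82 mid [ 655.2 -146.9   59.2] ext [14.  12.7  7.9] zmed 60.7
plate ((590.9020385742188, -221.30438232421875), (196.01846313476562, 150.18626403808594), 82.88996887207031) z 0.007829128526628593
w_sl +x wall [ 7.3 38.4] -x wall [126.6 217.1]
w_rk +x wall [-52.4  36.9] -x wall [129.7 219.3]
top0 +x wall [-51.3  39.8] -x wall [126.5 214.6]
scene0 +x wall [-50.1  35.5] -x wall [123.8 221.4]
```

Rack yaw is −7.1° and the bay centres follow (591.1,−221.8)+(k−1.5)·48·(0.124,0.992). The holder is at (626.3,3.7) with yaw about −7°. Next is the base cup.

```bash
cat > cups.py <<'E'
from h import *
import pickle,sys
f=grab('wrist'); P=cloud(f); z=P[...,2]
if len(sys.argv)>1: pickle.dump(f,open(sys.argv[1]+'.pkl','wb')); save(sys.argv[1],f['img'])
for lo,hi in((.0155,.021),(.025,.031),(.005,.0105)):
    m=(z>lo)&(z<hi)&(f['img'].min(2)>90)&(P[...,0]>.3)&(P[...,0]<.56)&(P[...,1]<.12)&(P[...,1]>-.36)
    m=cv2.morphologyEx(m.astype(np.uint8),cv2.MORPH_OPEN,np.ones((3,3)))
    n,l,st,_=cv2.connectedComponentsWithStats(m)
    for i in range(1,n):
        if st[i,4]<250: continue
        q=P[l==i][:,:2].astype(np.float32)*1000; (x,y),r=cv2.minEnclosingCircle(q)
        if 24<r<34: print('h%.1f'%(np.median(z[l==i])*1000),'enc',round(x,1),round(y,1),'r',round(r,1),'mid',((np.percentile(q,.5,0)+np.percentile(q,99.5,0))/2).round(1))
print(bot.observe()['position'].round(4))
E
python3 go.py 490 -285 200 173 400 -285 150 173
```

```text
now [ 672.3 -218.8  220.7] yaw -179.9 q7 1.88 t 3.6
row [0.913, -0.329, 0.103, 0.0, 0.0, 0.079] n 4 1
row [0.447, -0.055, 0.25, 0.0, 0.0, 0.0] n 2 0
```

```bash
python3 -m inch '[[0.91,-0.33,0.1,0,0,0.079,0.8],[0.91,-0.33,0.1,0,0,0.079,0.9],[0.91,-0.33,0.1,0,0,0.079,1],[0.91,-0.33,0.1,0,0,0.079,1],[0.91,-0.33,0.1,0,0,0.079,1]]' && python3 -m inch '[[0.45,-0.05,0.25,0,0,0,1],[0.45,-0.05,0.25,0,0,0,1],[0.45,-0.05,0.25,0,0,0,1],[0.45,-0.05,0.25,0,0,0,1]]' && python3 cups.py w_c1; python3 go.py 391 -294.5 60 173  391 -294.5 22 173
```

```text
clock: 4.22
position: [0.4907, -0.2863, 0.2013]
tool_rot: [3.141, 0.002, 3.018]
force: [0.7, 0.3, -0.9]
grip_width: 0.0855
finger_force: 0.0
clock: 4.72
position: [0.4018, -0.2853, 0.1508]
tool_rot: [-3.141, 0.002, 3.02]
force: [0.1, 0.4, -0.3]
grip_width: 0.0855
finger_force: 0.0
h17.2 enc 460.7 -52.9 r 30.1 mid [460.4 -53.6]
h27.3 enc 391.1 -295.5 r 29.2 mid [ 390.7 -295.5]
h7.7 enc 398.8 -174.9 r 29.0 mid [ 398.6 -175.2]
[ 0.4018 -0.2854  0.1508]
now [ 401.8 -285.4  150.8] yaw 173.0 q7 2.07 t 4.775
row [0.049, -0.051, 0.454, -0.0, 0.001, 0.0] n 2 1
row [0.0, -0.0, 0.19, 0.0, 0.0, 0.0] n 1 0
```

```bash
python3 -m inch '[[0.048,-0.056,0.3,0,0,0,1],[0.048,-0.056,0.45,0,0,0,1],[0.048,-0.056,0.56,0,0,0,1],[0.048,-0.056,0.62,0,0,0,1],[0.048,-0.056,0.644,0,0,0,1],[0.048,-0.056,0.644,0,0,0,1],[0.048,-0.056,0.644,0,0,0,0.55],[0.048,-0.056,0.644,0,0,0,0.55],[0.048,-0.056,0.644,0,0,0,0.5],[0.048,-0.056,0.644,0,0,0,0.5],[0.048,-0.056,0.644,0,0,0,0.5],[0.048,-0.056,0.644,0,0,0,0.5]]' 50; python3 go.py 391 -295 140 173 490 -150 140 173 600 -20 140 173 626.3 3.7 140 173
```

```text
clock: 6.28
position: [0.3892, -0.296, 0.0224]
tool_rot: [-3.141, 0.001, 3.018]
force: [-1.7, 2.6, 12.4]
grip_width: 0.0564
finger_force: 50.4
now [ 389.2 -296.    22.4] yaw 172.9 q7 2.14 t 6.275
row [-0.009, 0.006, -0.588, -0.0, 0.001, -0.001] n 2 1
row [-0.403, 0.78, 0.0, 0.0, 0.0, 0.0] n 3 0
row [-0.467, 0.712, 0.0, 0.0, 0.0, 0.0] n 3 0
row [-0.116, 0.134, 0.0, 0.0, 0.0, 0.0] n 1 0
```

```bash
python3 -m inch '[[0,0,-0.2,0,0,0,0.5],[0,0,-0.5,0,0,0,0.5],[0,0,-0.7,0,0,0,0.5],[0,0,-0.7,0,0,0,0.5]]' && python3 -m inch '[[-0.2,0.39,0,0,0,0,0.5],[-0.41,0.78,0,0,0,0,0.5],[-0.41,0.78,0,0,0,0,0.5],[-0.41,0.78,0,0,0,0,0.5],[-0.41,0.78,0,0,0,0,0.5]]' && python3 -m inch '[[-0.23,0.35,0,0,0,0,0.5],[-0.47,0.71,0,0,0,0,0.5],[-0.47,0.71,0,0,0,0,0.5],[-0.47,0.71,0,0,0,0,0.5],[-0.47,0.71,0,0,0,0,0.5]]'; python3 go.py 626.3 3.7 140 173
```

```text
clock: 6.78
position: [0.3901, -0.2964, 0.1644]
tool_rot: [-3.14, 0.005, 3.018]
force: [-0.4, -0.1, -1.7]
grip_width: 0.0561
finger_force: 54.5
clock: 7.4
position: [0.4888, -0.1514, 0.1609]
tool_rot: [-3.141, -0.001, 3.018]
force: [-1.3, 0.3, -0.8]
grip_width: 0.0562
finger_force: 54.4
clock: 8.02
position: [0.5996, -0.0235, 0.1611]
tool_rot: [-3.141, -0.001, 3.016]
force: [-0.3, -0.6, -0.6]
grip_width: 0.0569
finger_force: 54.4
now [599.6 -23.5 161.1] yaw 172.8 q7 1.5 t 8.025
row [-0.116, 0.152, 0.105, -0.001, -0.001, -0.002] n 1 1
```

```bash
python3 -m inch '[[-0.115,0.152,0.1,0,0,-0.002,0.5],[-0.115,0.152,0.1,0,0,-0.002,0.5],[-0.115,0.152,0.1,0,0,-0.002,0.5]]'
cat > hand.py <<'E'
from h import *
import sys
# fit held disc: depth points near TCP between given heights below/above TCP
lo,hi=float(sys.argv[1])/1000,float(sys.argv[2])/1000
f=grab('wrist'); save(sys.argv[3],f['img']); o=bot.observe(); p=o['position']; P=cloud(f)
m=(np.hypot(P[...,0]-p[0],P[...,1]-p[1])<.045)&(P[...,2]>p[2]+lo)&(P[...,2]<p[2]+hi)&(f['img'].min(2)>100)
m=cv2.morphologyEx(m.astype(np.uint8),cv2.MORPH_OPEN,np.ones((3,3)))
n,l,st,_=cv2.connectedComponentsWithStats(m); i=1+np.argmax(st[1:,4]); q=P[l==i]
(x,y),r=cv2.minEnclosingCircle(q[:,:2].astype(np.float32)*1000)
A=np.c_[q[:,:2],np.ones(len(q))]; s=np.linalg.lstsq(A,q[:,2],rcond=None)[0]
print('tcp',(p*1000).round(1),'yaw',np.degrees(o['tool_rot'][2]).round(2),'held top z',(np.median(q[:,2])*1000).round(1),'enc',round(x,1),round(y,1),round(r,1),'n',st[i,4],'tilt deg',np.degrees(s[:2]).round(1),'off',round(x-p[0]*1000,1),round(y-p[1]*1000,1))
E
python3 hand.py -5 15 hand1
```

```text
clock: 8.4
position: [0.6262, 0.0036, 0.1415]
tool_rot: [-3.141, -0.001, 3.019]
force: [-0.6, 0.4, -0.9]
grip_width: 0.0561
finger_force: 54.4
tcp [626.4   3.7 141.8] yaw 172.96 held top z 146.4 enc 627.7 3.6 29.6 n 10146 tilt deg [ 1.4 -0.4] off 1.3 -0.1
```

View pics/hand1.png

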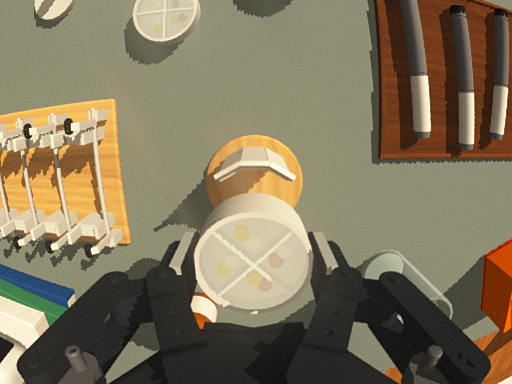

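The cup is held flat and is 1.3 mm off the TCP in x, above the holder (foot at pixel (255,170)). I'll correct for that and lower it.

```bash
python3 -m inch '[[0.007,0,0.1,0,0,0,0.5],[0.007,0,0.18,0,0,0,0.5],[0.007,0,0.22,0,0,0,0.5],[0.007,0,0.25,0,0,0,0.5],[0.007,0,0.28,0,0,0,0.5],[0.007,0,0.31,0,0,0,0.5],[0.007,0,0.31,0,0,0,0.5]]'; python3 go.py 625 3.7 30 173
```

```text
clock: 9.32
position: [0.6255, 0.0057, 0.0792]
tool_rot: [-3.141, -0.0, 3.021]
force: [0.6, 0.5, -0.9]
grip_width: 0.0563
finger_force: 54.6
now [625.5   5.7  79.2] yaw 173.1 q7 1.47 t 9.325
row [0.001, -0.01, 0.246, -0.0, -0.0, 0.001] n 1 1
```

```bash
python3 -m inch '[[0,0,0.06,0,0,0,0.5],[0,0,0.12,0,0,0,0.5],[0,0,0.18,0,0,0,0.5],[0,0,0.22,0,0,0,0.5],[0,0,0.24,0,0,0,0.5],[0,0,0.25,0,0,0,0.5],[0,0,0.25,0,0,0,0.5]]'; python3 go.py 625 3.7 30 173
```

```text
clock: 10.2
position: [0.6255, 0.0058, 0.0295]
tool_rot: [3.142, 0.0, 3.021]
force: [1.0, -0.5, -1.9]
grip_width: 0.0565
finger_force: 54.7
now [625.5   5.8  29.5] yaw 173.1 q7 1.48 t 10.2
row [0.001, -0.011, -0.002, 0.0, 0.0, 0.001] n 1 1
```

```bash
python3 -m inch '[[0,0,0.01,0,0,0,0.5],[0,0,0.015,0,0,0,0.5],[0,0,0.015,0,0,0,0.5]]'; python3 -m inch '[[0,0,-0.005,0,0,0,0.85],[0,0,-0.005,0,0,0,0.85],[0,0,-0.005,0,0,0,0.85],[0,0,-0.005,0,0,0,0.85]]';  python3 -m inch '[[0,0,-0.2,0,0,0,0.85],[0,0,-0.45,0,0,0,0.85],[0.1,0,-0.6,0,0,0,0.85],[0.2,0,-0.6,0,0,0,0.85],[0.2,0,-0.6,0,0,0,0.85]]'
python3 - <<'E'
from h import *
f=grab('wrist'); P=cloud(f); save('w_t1',f['img']); z=P[...,2]
m=(np.hypot(P[...,0]-.6263,P[...,1]-.004)<.027)
q=P[m&(z>.02)&(z<.05)]; print(len(q),np.median(q[:,2]),(np.percentile(q,1,0)*1000).round(1),(np.percentile(q,99,0)*1000).round(1))
print(bot.observe()['position'])
E
python3 cups.py; python3 go.py 455 -55 150 173 461 -53.5 20 173
```

```text
clock: 10.58
position: [0.6256, 0.0059, 0.0283]
tool_rot: [3.141, 0.0, 3.021]
force: [-10.8, 0.7, 30.3]
grip_width: 0.0567
finger_force: 58.0
clock: 11.08
position: [0.6254, 0.0058, 0.0274]
tool_rot: [-3.142, -0.0, 3.021]
force: [0.5, -0.5, -1.2]
grip_width: 0.0723
finger_force: 0.0
clock: 11.7
position: [0.585, 0.0108, 0.148]
tool_rot: [3.141, -0.0, 3.021]
force: [0.4, 0.3, 0.4]
grip_width: 0.0724
finger_force: 0.0
1665 0.03334942783761752 [616.2 -21.3  31.8] [651.8  28.3  34.8]
[0.58574635 0.01071171 0.14769332]
h17.3 enc 434.1 51.0 r 29.1 mid [442.8  50.8]
h17.4 enc 460.9 -53.1 r 29.4 mid [460.9 -52.8]
h7.8 enc 398.8 -173.7 r 29.5 mid [ 399.6 -173.9]
[0.5861 0.0106 0.1475]
now [586.1  10.6 147.5] yaw 173.1 q7 1.45 t 11.8
row [0.611, -0.404, -0.013, -0.0, 0.0, 0.001] n 3 1
row [-0.029, 0.011, 0.65, 0.0, 0.0, 0.0] n 3 0
```

The base cup is seated, with its top at 33–34 mm. Next is shallow cup B at (461,−53).

```bash
python3 -m inch '[[0.3,-0.2,0,0,0,0,1],[0.583,-0.394,0,0,0,0,1],[0.583,-0.394,0.2,0,0,0,1],[0.583,-0.394,0.4,0,0,0,1],[0.583,-0.394,0.4,0,0,0,1]]'; python3 go.py 461 -53.0 20 173
```

```text
clock: 12.42
position: [0.4596, -0.0538, 0.0656]
tool_rot: [-3.141, -0.004, 3.021]
force: [0.5, -0.3, 1.3]
grip_width: 0.0852
finger_force: 0.0
now [459.6 -53.8  65.6] yaw 173.1 q7 1.59 t 12.425
row [-0.007, 0.005, 0.228, -0.0, -0.003, 0.001] n 1 1
```

```bash
python3 -m inch '[[-0.007,0.004,0.12,0,0,0,1],[-0.007,0.004,0.2,0,0,0,1],[-0.007,0.004,0.228,0,0,0,1],[-0.007,0.004,0.228,0,0,0,1],[-0.007,0.004,0.228,0,0,0,0.55],[-0.007,0.004,0.228,0,0,0,0.5],[-0.007,0.004,0.228,0,0,0,0.5],[-0.007,0.004,0.228,0,0,0,0.5],[-0.007,0.004,0.228,0,0,0,0.5],[-0.007,0.004,0.228,0,0,0,0.5]]' 50 && python3 -m inch '[[0,0,-0.2,0,0,0,0.5],[0,0,-0.45,0,0,0,0.5],[-0.2,0.1,-0.62,0,0,0,0.5],[-0.5,0.25,-0.62,0,0,0,0.5],[-0.78,0.39,-0.62,0,0,0,0.5],[-0.78,0.39,-0.62,0,0,0,0.5],[-0.78,0.39,-0.62,0,0,0,0.5]]'; python3 hand.py -12 12 hand2; python3 go.py 625.5 5.7 100 173
```

```text
clock: 13.68
position: [0.4624, -0.053, 0.0227]
tool_rot: [3.141, 0.001, 3.021]
force: [-2.0, 0.6, 13.7]
grip_width: 0.0556
finger_force: 50.0
clock: 14.55
position: [0.6257, 0.0054, 0.1456]
tool_rot: [-3.141, -0.001, 3.021]
force: [-0.4, 0.2, -1.7]
grip_width: 0.0556
finger_force: 53.9
tcp [625.3   5.1 145.9] yaw 173.06 held top z 140.1 enc 624.3 5.4 29.8 n 9162 tilt deg [ 0.4 -0.4] off -1.0 0.3
now [625.3   5.1 145.9] yaw 173.1 q7 1.47 t 14.6
row [-0.001, 0.003, 0.229, -0.0, -0.001, 0.001] n 1 1
```

```bash
python3 -m inch '[[-0.011,0,0.1,0,0,0,0.5],[-0.011,0,0.19,0,0,0,0.5],[-0.011,0,0.23,0,0,0,0.5],[-0.011,0,0.27,0,0,0,0.5],[-0.011,0,0.31,0,0,0,0.5],[-0.011,0,0.35,0,0,0,0.5],[-0.011,0,0.39,0,0,0,0.5],[-0.011,0,0.42,0,0,0,0.5],[-0.011,0,0.435,0,0,0,0.5],[-0.011,0,0.435,0,0,0,0.5]]'; python3 go.py 627.5 4.8 57.8 173
```

```text
clock: 15.85
position: [0.629, 0.0048, 0.0587]
tool_rot: [-3.141, 0.001, 3.021]
force: [3.9, -3.4, -0.1]
grip_width: 0.0558
finger_force: 56.3
now [629.    4.8  58.7] yaw 173.1 q7 1.49 t 15.85
row [0.007, -0.001, 0.004, -0.0, 0.001, 0.001] n 1 1
```

```bash
python3 -m inch '[[0.005,0,0.006,0,0,0,0.5],[0.005,0,0.008,0,0,0,0.5],[0.005,0,0.008,0,0,0,0.5]]'; python3 -m inch '[[0,0,-0.005,0,0,0,0.8],[0,0,-0.005,0,0,0,0.85],[0,0,-0.005,0,0,0,0.85],[0,0,-0.005,0,0,0,0.85],[0,0,-0.2,0,0,0,0.85],[0,0,-0.4,0,0,0,0.85],[0.2,0,-0.45,0,0,0,0.9],[0.2,0,-0.45,0,0,0,1]]'
cat > tow.py <<'E'
from h import *
import sys
lo,hi=float(sys.argv[1]),float(sys.argv[2])
f=grab('wrist'); P=cloud(f); save(sys.argv[3],f['img']); z=P[...,2]*1000
m=(np.hypot(P[...,0]-.6263,P[...,1]-.004)<.027)
q=P[m&(z>lo)&(z<hi)]; A=np.c_[q[:,:2],np.ones(len(q))]; s=np.linalg.lstsq(A,q[:,2],rcond=None)[0]
print('tower',len(q),(np.median(q[:,2])*1000).round(1),(np.percentile(q,1,0)*1000).round(1),(np.percentile(q,99,0)*1000).round(1),'tilt',np.degrees(s[:2]).round(1))
E
python3 tow.py 35 70 w_t2; python3 cups.py;  python3 go.py 434.5 51 60 173
```

```text
clock: 16.23
position: [0.6288, 0.0048, 0.0578]
tool_rot: [-3.141, 0.003, 3.02]
force: [6.2, -4.6, 4.5]
grip_width: 0.055
finger_force: 56.7
clock: 17.23
position: [0.5862, 0.0107, 0.1484]
tool_rot: [3.141, 0.0, 3.021]
force: [0.9, 0.3, -0.4]
grip_width: 0.0855
finger_force: 0.0
tower 2394 51.3 [608.6 -21.6  49.9] [651.8  29.2  52.8] tilt [ 0.  -0.1]
h17.3 enc 434.2 51.1 r 29.1 mid [443.7  50.7]
h7.8 enc 399.2 -173.5 r 29.4 mid [ 399.7 -173.5]
h7.8 enc 524.9 -163.2 r 26.9 mid [ 531.7 -163.3]
[0.5879 0.0105 0.1476]
now [587.9  10.5 147.6] yaw 173.1 q7 1.46 t 17.325
row [0.786, 0.109, 0.438, 0.0, 0.0, 0.001] n 3 1
```

```bash
python3 -m inch '[[0.3,0.05,0,0,0,0,1],[0.6,0.1,0,0,0,0,1],[0.787,0.109,0.2,0,0,0,1],[0.787,0.109,0.4,0,0,0,1],[0.787,0.109,0.42,0,0,0,1]]'; python3 go.py 434.5 51 22 173
```

```text
clock: 17.95
position: [0.4335, 0.0507, 0.0616]
tool_rot: [-3.14, -0.003, 3.021]
force: [0.2, 1.1, 1.0]
grip_width: 0.0853
finger_force: 0.0
now [433.5  50.7  61.6] yaw 173.1 q7 1.38 t 17.95
row [-0.006, 0.002, 0.198, -0.001, -0.002, 0.001] n 1 1
```

```bash
python3 -m inch '[[0,0,0.12,0,0,0,1],[0,0,0.18,0,0,0,1],[0,0,0.2,0,0,0,1],[0,0,0.2,0,0,0,1],[0,0,0.2,0,0,0,0.55],[0,0,0.2,0,0,0,0.5],[0,0,0.2,0,0,0,0.5],[0,0,0.2,0,0,0,0.5],[0,0,0.2,0,0,0,0.5],[0,0,0.2,0,0,0,0.5]]' 50 && python3 -m inch '[[0,0,-0.2,0,0,0,0.5],[0,0,-0.45,0,0,0,0.5],[-0.2,0,-0.65,0,0,0,0.5],[-0.5,-0.05,-0.65,0,0,0,0.5],[-0.8,-0.11,-0.65,0,0,0,0.5],[-0.96,-0.11,-0.65,0,0,0,0.5],[-0.96,-0.11,-0.65,0,0,0,0.5],[-0.96,-0.11,-0.65,0,0,0,0.5]]'; python3 hand.py -12 12 hand3; python3 go.py 626.5 5 100 173
```

```text
clock: 19.2
position: [0.4345, 0.051, 0.0241]
tool_rot: [3.141, 0.001, 3.021]
force: [-2.9, -0.4, 18.6]
grip_width: 0.0558
finger_force: 49.1
clock: 20.2
position: [0.6213, 0.0061, 0.1532]
tool_rot: [-3.142, -0.001, 3.021]
force: [-0.3, 0.1, -0.7]
grip_width: 0.0556
finger_force: 53.8
tcp [621.3   6.2 153.4] yaw 173.11 held top z 146.2 enc 620.4 6.0 29.7 n 8902 tilt deg [ 0.2 -0.3] off -0.8 -0.2
now [621.3   6.2 153.4] yaw 173.1 q7 1.48 t 20.25
row [-0.027, -0.003, 0.267, 0.0, -0.0, 0.001] n 1 1
```

```bash
python3 -m inch '[[-0.032,-0.002,0.08,0,0,0,0.5],[-0.032,-0.002,0.15,0,0,0,0.5],[-0.032,-0.002,0.2,0,0,0,0.5],[-0.032,-0.002,0.24,0,0,0,0.5],[-0.032,-0.002,0.28,0,0,0,0.5],[-0.032,-0.002,0.32,0,0,0,0.5],[-0.032,-0.002,0.35,0,0,0,0.5],[-0.032,-0.002,0.37,0,0,0,0.5],[-0.032,-0.002,0.38,0,0,0,0.5],[-0.032,-0.002,0.38,0,0,0,0.5]]'; python3 go.py 627.5 4.8 77.2 173
```

```text
clock: 21.5
position: [0.6285, 0.0048, 0.0773]
tool_rot: [-3.142, 0.0, 3.021]
force: [0.4, -0.6, -0.4]
grip_width: 0.0554
finger_force: 53.8
now [628.5   4.8  77.3] yaw 173.1 q7 1.5 t 21.5
row [0.005, -0.0, 0.001, -0.0, 0.0, 0.001] n 1 1
```

```bash
python3 -m inch '[[0,0,0.005,0,0,0,0.5],[0,0,0.008,0,0,0,0.5],[0,0,0.008,0,0,0,0.5]]'; python3 -m inch '[[0,0,-0.003,0,0,0,0.8],[0,0,-0.003,0,0,0,0.85],[0,0,-0.003,0,0,0,0.85],[0,0,-0.003,0,0,0,0.85],[0,0,-0.2,0,0,0,0.85],[0,0,-0.35,0,0,0,0.7],[0.2,0,-0.35,0,0,0,0.5],[0.2,0,-0.35,0,0,0,0.5]]'; python3 tow.py 50 76 w_t3; python3 cups.py;  python3 go.py 450 -140 110 173 399 -173.6 60 173
```

```text
clock: 21.88
position: [0.6286, 0.0048, 0.0763]
tool_rot: [3.141, 0.001, 3.021]
force: [-2.5, 0.3, 7.7]
grip_width: 0.0555
finger_force: 54.9
clock: 22.88
position: [0.5868, 0.0099, 0.1461]
tool_rot: [3.141, -0.001, 3.021]
force: [2.1, 0.6, -0.5]
grip_width: 0.0427
finger_force: 0.0
tower 3257 69.3 [600.9 -21.1  67.9] [651.6  29.1  70.8] tilt [-0.2 -0.2]
h7.8 enc 398.8 -174.3 r 29.6 mid [ 399.8 -174.1]
[0.5889 0.0097 0.146 ]
now [588.9   9.7 146. ] yaw 173.1 q7 1.47 t 22.975
row [0.6, -0.827, 0.179, 0.0, 0.0, 0.001] n 4 1
row [0.233, -0.198, 0.25, 0.0, 0.0, 0.0] n 2 0
```

```bash
python3 -m inch '[[0.3,-0.41,0.05,0,0,0,0.5],[0.6,-0.82,0.1,0,0,0,0.5],[0.6,-0.82,0.1,0,0,0,0.5],[0.6,-0.82,0.1,0,0,0,0.5],[0.6,-0.82,0.1,0,0,0,0.5]]'; python3 -m inch '[[0.233,-0.2,0.1,0,0,0,0.5],[0.233,-0.2,0.2,0,0,0,0.5],[0.233,-0.2,0.2,0,0,0,0.5],[0.233,-0.2,0.2,0,0,0,0.5]]'
cat > knob.py <<'E'
from h import *
f=grab('wrist'); P=cloud(f); z=P[...,2]; save('w_cap',f['img'])
m=(z>.022)&(z<.03)&(np.hypot(P[...,0]-.399,P[...,1]+.174)<.05)&(f['img'].min(2)>100)
q=P[m]*1000; print('knob',len(q),np.median(q,0).round(1),((q.min(0)+q.max(0))/2).round(1),np.ptp(q,axis=0).round(1))
E
python3 knob.py; python3 cups.py; python3 go.py 399 -174 28 173
```

```text
clock: 23.6
position: [0.4502, -0.1396, 0.1257]
tool_rot: [-3.142, 0.0, 3.019]
force: [-0.0, -0.2, 0.4]
grip_width: 0.0426
finger_force: 0.0
clock: 24.1
position: [0.4002, -0.1722, 0.0861]
tool_rot: [3.142, 0.001, 3.023]
force: [1.2, 0.7, 0.6]
grip_width: 0.043
finger_force: 0.0
knob 366 [ 398.  -174.    25.6] [ 399.  -174.1   24.8] [14.7 13.9  5.7]
h7.7 enc 399.2 -174.3 r 29.3 mid [ 398.6 -174.1]
[ 0.3999 -0.1723  0.0863]
now [ 399.9 -172.3   86.3] yaw 173.2 q7 1.89 t 24.2
row [0.004, -0.009, 0.291, -0.0, 0.001, 0.002] n 1 1
```

```bash
python3 -m inch '[[0.005,-0.009,0.15,0,0,0,0.5],[0.005,-0.009,0.25,0,0,0,0.5],[0.005,-0.009,0.29,0,0,0,0.5],[0.005,-0.009,0.29,0,0,0,0.5],[0.005,-0.009,0.29,0,0,0,0.1],[0.005,-0.009,0.29,0,0,0,0.1],[0.005,-0.009,0.29,0,0,0,0.1],[0.005,-0.009,0.29,0,0,0,0.1],[0.005,-0.009,0.29,0,0,0,0.1],[0.005,-0.009,0.29,0,0,0,0.1]]' 40 && python3 -m inch '[[0,0,-0.2,0,0,0,0.1],[0,0,-0.5,0,0,0,0.1],[-0.1,0.1,-0.65,0,0,0,0.1],[-0.35,0.35,-0.65,0,0,0,0.1],[-0.6,0.6,-0.65,0,0,0,0.1],[-0.85,0.85,-0.65,0,0,0,0.1],[-0.98,0.98,-0.65,0,0,0,0.1],[-0.98,0.98,-0.65,0,0,0,0.1],[-0.98,0.98,-0.65,0,0,0,0.1],[-0.98,0.98,-0.65,0,0,0,0.1]]'; python3 hand.py -25 -10 hand4; python3 go.py 626.5 5 100 173
```

```text
clock: 25.45
position: [0.398, -0.1746, 0.0285]
tool_rot: [-3.141, 0.001, 3.021]
force: [-1.4, 0.9, 10.0]
grip_width: 0.013
finger_force: 38.9
clock: 26.7
position: [0.6151, -0.0046, 0.1581]
tool_rot: [-3.141, 0.0, 3.02]
force: [-0.0, 0.5, -0.7]
grip_width: 0.0129
finger_force: 39.2
tcp [615.2  -4.5 158.1] yaw 173.01 held top z 137.2 enc 615.6 -4.4 28.8 n 3889 tilt deg [ 2.  -0.4] off 0.3 0.2
now [615.2  -4.5 158.1] yaw 173.0 q7 1.49 t 26.75
row [-0.05, 0.054, 0.291, -0.0, 0.0, 0.0] n 1 1
```

View pics/hand4.png

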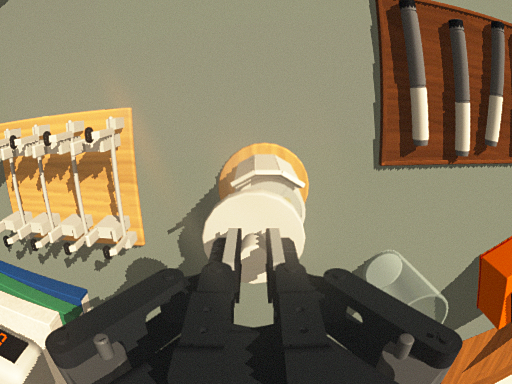

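```bash
python3 -m inch '[[-0.051,0.053,0,0,0,0,0.1],[-0.051,0.053,0.1,0,0,0,0.1],[-0.051,0.053,0.16,0,0,0,0.1],[-0.051,0.053,0.2,0,0,0,0.1],[-0.051,0.053,0.24,0,0,0,0.1],[-0.051,0.053,0.27,0,0,0,0.1],[-0.051,0.053,0.29,0,0,0,0.1],[-0.051,0.053,0.3,0,0,0,0.1],[-0.051,0.053,0.3,0,0,0,0.1]]'; python3 go.py 626.5 5 98.7 173
```

```text
clock: 27.88
position: [0.6273, 0.0057, 0.0986]
tool_rot: [3.141, 0.001, 3.021]
force: [-3.9, -0.1, 10.9]
grip_width: 0.013
finger_force: 40.5
now [627.3   5.7  98.6] yaw 173.1 q7 1.49 t 27.875
row [0.004, -0.004, -0.001, 0.0, 0.0, 0.001] n 1 1
```

Contact at the expected height. Release, retreat and check.

```bash
python3 -m inch '[[0,0,0,0,0,0,0.4],[0,0,0,0,0,0,0.4],[0,0,0,0,0,0,0.4],[0,0,-0.2,0,0,0,0.4],[0,0,-0.4,0,0,0,0.4],[0.2,0,-0.4,0,0,0,0.4],[0.2,0,-0.4,0,0,0,0.4]]'
python3 - <<'E'
from h import *
f=grab('wrist'); P=cloud(f); save('w_t4',f['img']); z=P[...,2]*1000
d=np.hypot(P[...,0]-.6263,P[...,1]-.004)
for lo,hi in((70,86),(90,100)):
    q=P[(d<.027)&(z>lo)&(z<hi)]; A=np.c_[q[:,:2],np.ones(len(q))]; s=np.linalg.lstsq(A,q[:,2],rcond=None)[0]
    print(len(q),(np.median(q,0)*1000).round(1),(np.ptp(q,axis=0)*1000).round(1),'tilt',np.degrees(s[:2]).round(1))
r,c=np.where(d<.05); save('towc',cv2.resize(f['img'][r.min():r.max(),c.min():c.max()],None,fx=3,fy=3))
E
python3 go.py 530 200 150 180
```

```text
clock: 28.75
position: [0.5856, 0.0109, 0.1782]
tool_rot: [3.141, -0.001, 3.021]
force: [1.2, 0.3, 0.2]
grip_width: 0.0341
finger_force: 0.0
2494 [622.    3.6  77.8] [54.  52.9 15.9] tilt [0.9 0.4]
270 [626.7   6.2  95.6] [14.8 14.7  7.3] tilt [ 8.7 -1.1]
now [586.9  10.8 178.1] yaw 173.1 q7 1.46 t 28.8
row [0.396, 0.905, 0.141, 0.0, 0.0, -0.077] n 4 1
```

View pics/towc.png

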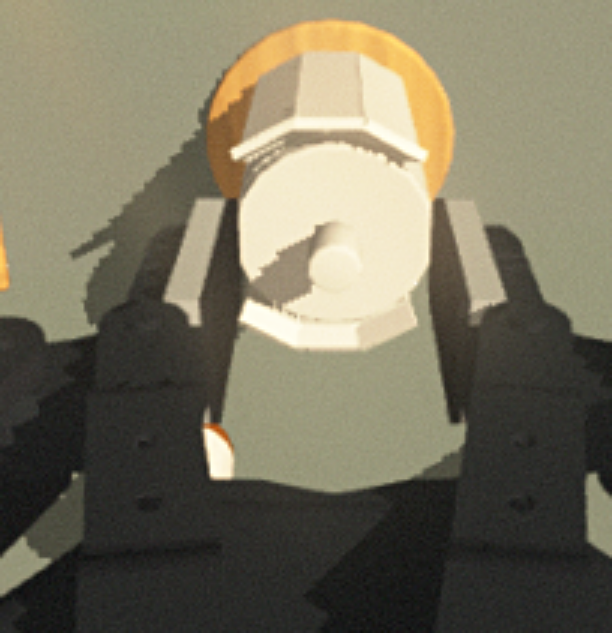

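The tower is complete and flat: cap disc top 77.8 mm, knob top 95.6 mm. The crop shows the cap at (335,240) between both walls. On to the pens.

```bash
python3 -m inch '[[0.2,0.4,0,0,0,-0.03,0.5],[0.36,0.76,0.1,0,0,-0.077,0.5],[0.36,0.76,0.2,0,0,-0.077,0.5],[0.36,0.76,0.2,0,0,-0.077,0.5],[0.36,0.76,0.2,0,0,-0.077,0.5]]'
python3 - <<'E'
from h import *
import pickle
from pens import pens
f=grab('wrist'); pickle.dump(f,open('w_p1.pkl','wb')); save('w_p1',f['img']); pens(f)
E
python3 go.py 524.5 169.3 60 180.6 524.5 169.3 24 180.6
```

```text
clock: 29.42
position: [0.5348, 0.1696, 0.1376]
tool_rot: [-3.141, 0.0, -3.142]
force: [0.6, -1.0, 0.5]
grip_width: 0.0428
finger_force: 0.0
wrist table -7.57654961262566e-05
   [524.1 169.3] 0.9 150.5 3177 21.1
   [525.9 228.8] 0.1 126.5 2435 21.0
   [407.6 239.5] 88.9 44.2 921 18.5
   [532.2 287.3] -9.3 152.0 2560 21.0
   [537.6 345.5] -1.4 152.0 2034 20.9
now [535.  169.2 137.9] yaw 179.9 q7 1.27 t 29.475
row [0.053, 0.001, 0.389, -0.0, 0.0, -0.007] n 2 1
row [0.0, -0.0, 0.18, 0.0, 0.0, 0.0] n 1 0
```

```bash
python3 -m inch '[[0.053,0,0.25,0,0,-0.01,0.45],[0.053,0,0.45,0,0,-0.01,0.45],[0.053,0,0.55,0,0,-0.01,0.45],[0.053,0,0.572,0,0,-0.01,0.45],[0.053,0,0.572,0,0,-0.01,0.45],[0.053,0,0.572,0,0,-0.01,0.1],[0.053,0,0.572,0,0,-0.01,0.1],[0.053,0,0.572,0,0,-0.01,0.1],[0.053,0,0.572,0,0,-0.01,0.1],[0.053,0,0.572,0,0,-0.01,0.1]]' 25 && python3 -m inch '[[0,0,-0.1,0,0,0,0.1],[0,0,-0.3,0,0,0,0.1],[0,0,-0.6,0,0,0,0.1],[0,0,-0.6,0,0,0,0.1]]'; python3 go.py 560 0 144 180.9 582.2 -293.2 144 172.9
```

```text
clock: 30.72
position: [0.5243, 0.1702, 0.0243]
tool_rot: [3.141, 0.002, -3.126]
force: [-0.3, -2.5, 7.7]
grip_width: 0.0157
finger_force: 26.1
clock: 31.22
position: [0.5256, 0.1708, 0.1478]
tool_rot: [3.139, 0.007, -3.126]
force: [0.1, -0.4, -1.0]
grip_width: 0.0158
finger_force: 25.4
now [525.6 170.8 147.8] yaw -179.1 q7 1.28 t 31.225
row [-0.158, -0.857, 0.018, 0.002, 0.004, 0.0] n 3 1
row [-0.088, -1.468, -0.0, 0.0, -0.0, 0.089] n 5 1
```

```bash
python3 -m inch '[[-0.05,-0.3,0,0,0,0.03,0.1],[-0.1,-0.6,0,0,0,0.06,0.1],[-0.14,-0.9,0,0,0,0.089,0.1],[-0.16,-0.95,0,0,0,0.089,0.1],[-0.16,-0.95,0,0,0,0.089,0.1]]' && python3 -m inch '[[0,-0.3,0,0,0,0,0.1],[0,-0.6,0,0,0,0,0.1],[0,-0.9,0,0,0,0,0.1],[0,-0.95,0,0,0,0,0.1],[0,-0.95,0,0,0,0,0.1]]'; python3 go.py 582.2 -293.2 135 172.9
```

```text
clock: 31.85
position: [0.5586, -0.0195, 0.1431]
tool_rot: [3.141, -0.0, 3.017]
force: [0.6, 0.1, 0.8]
grip_width: 0.0155
finger_force: 25.4
clock: 32.48
position: [0.5355, -0.2064, 0.1431]
tool_rot: [3.141, -0.0, 3.019]
force: [-0.0, 0.5, -0.4]
grip_width: 0.0159
finger_force: 25.4
now [ 535.5 -206.4  143.1] yaw 173.0 q7 1.85 t 32.475
row [-0.285, -0.402, 0.04, 0.0, -0.0, 0.001] n 2 1
```

```bash
python3 -m inch '[[-0.14,-0.2,0,0,0,0,0.1],[-0.285,-0.402,0.05,0,0,0,0.1],[-0.285,-0.402,0.12,0,0,0,0.1],[-0.285,-0.402,0.12,0,0,0,0.1],[-0.285,-0.402,0.12,0,0,0,0.1]]'
cat > penhand.py <<'E'
from h import *
import sys,pickle
k=int(sys.argv[1]); f=grab('wrist'); save('w_bay%s'%sys.argv[2],f['img']); pickle.dump(f,open('w_bay%s.pkl'%sys.argv[2],'wb')); o=bot.observe(); p=o['position']*1000; P=cloud(f)*1000
ex=np.array([.9923,-.1236]); ey=np.array([.1236,.9923]); B=np.array([591.1,-221.8])+(k-1.5)*48*ey
yaw=o['tool_rot'][2]-np.pi; tx=np.array([np.cos(yaw),np.sin(yaw)]); ty=np.array([-tx[1],tx[0]])
v=P[...,:2]-p[:2]; a=v@tx; b=v@ty; z=P[...,2]
m=(abs(b)<14)&(a<-16)&(a>-95)&(z>p[2]-18)&(z<p[2]+6)
n,l,st,_=cv2.connectedComponentsWithStats(m.astype(np.uint8)); i=1+np.argmax(st[1:,4]); q=P[l==i]; aa=a[l==i]; bb=b[l==i]
s=np.polyfit(aa[abs(q[:,2]-q[:,2].max())<6],bb[abs(q[:,2]-q[:,2].max())<6],1)
zt=np.polyfit(aa,[*q[:,2]],1)
end=aa.min(); print('tcp',p.round(1),'yaw',np.degrees(yaw).round(2),'pen: a range',end.round(1),aa.max().round(1),'mid a',(end+75).round(1),'b at mid',np.polyval(s,end+75).round(2),'angle rel tool',np.degrees(np.arctan(s[0])).round(2),'top z rel tcp',(np.percentile(q[:,2],95)-p[2]).round(1),'slope',np.degrees(np.arctan(zt[0])).round(2))
c=p[:2]+tx*(end+75)+ty*np.polyval(s,end+75); d=B-c
print('pen centre',c.round(1),'yaw',np.degrees(yaw+np.arctan(s[0])).round(2),'bay',B.round(1),'need tool x,y,rz units',[(-(d@tx)/200).round(4),((d@ty)/200).round(4)],((np.degrees(yaw+np.arctan(s[0]))+7.1)/90).round(4),'tcp goal',(p[:2]+d).round(1))
# tines of this bay in this same picture
w=P[...,:2]-B; u=w@ex; y=w@ey
for s0 in(-44,44):
    t=(abs(u-s0)<8)&(y<-6)&(y>-17)&(z>57)&(z<66); 
    if t.sum()>10: print('tine',s0,t.sum(),'u',((u[t].min()+u[t].max())/2).round(1),'y',((y[t].min()+y[t].max())/2).round(1))
    t=(abs(u-s0*55/44)<8)&(y>-6)&(y<30)&(z>56)&(z<68)
    if t.sum()>10: print('roller',s0,t.sum(),'u',((u[t].min()+u[t].max())/2).round(1),'y',y[t].min().round(1),y[t].max().round(1),'z',np.percentile(z[t],98).round(1))
E
python3 penhand.py 0 p1a
```

```text
clock: 33.1
position: [0.5824, -0.2926, 0.1197]
tool_rot: [3.141, 0.0, 3.02]
force: [0.8, -0.2, -0.1]
grip_width: 0.0158
finger_force: 25.4
tcp [ 582.4 -293.1  120. ] yaw -6.98 pen: a range -75.3 -16.0 mid a -0.3 b at mid 0.99 angle rel tool 0.34 top z rel tcp -3.5 slope 0.27
pen centre [ 582.2 -292. ] yaw -6.64 bay [ 582.2 -293.2] need tool x,y,rz units [np.float64(-0.0008), np.float64(-0.006)] 0.0051 tcp goal [ 582.4 -294.3]
tine -44 93 u -44.2 y -12.1
roller -44 65 u -55.5 y 11.0 16.4 z 60.5
```

View pics/w_bayp1a.png

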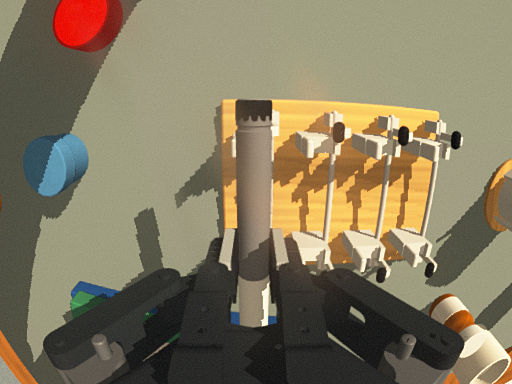

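Pen 1 is over bay 0: pen at columns 237–272, its bay's tine just left at (238,150). Lower to just above the tine and re-measure.

```bash
python3 -m inch '[[0,-0.005,0.06,0,0,0.005,0.1],[0,-0.005,0.13,0,0,0.005,0.1],[0,-0.005,0.165,0,0,0.005,0.1],[0,-0.005,0.165,0,0,0.005,0.1]]'; python3 penhand.py 0 p1b
python3 - <<'E'
from h import *
a=cv2.imread('pics/w_bayp1b.png')[...,::-1]; save('p1bc',cv2.resize(a[80:330,150:350],None,fx=2.4,fy=2.4,interpolation=cv2.INTER_CUBIC))
E
```

```text
clock: 33.65
position: [0.5813, -0.2956, 0.0855]
tool_rot: [3.141, -0.001, 3.01]
force: [0.0, 0.0, -0.3]
grip_width: 0.0161
finger_force: 25.4
tcp [ 581.6 -295.7   86. ] yaw -7.54 pen: a range -75.6 -16.0 mid a -0.6 b at mid 0.54 angle rel tool 0.27 top z rel tcp -3.6 slope 0.16
pen centre [ 581.1 -295.1] yaw -7.27 bay [ 582.2 -293.2] need tool x,y,rz units [np.float64(-0.0043), np.float64(0.01)] -0.0019 tcp goal [ 582.7 -293.9]
tine -44 99 u -44.1 y -12.4
roller -44 292 u -55.5 y 6.6 16.4 z 63.1
tine 44 24 u 43.5 y -12.6
roller 44 128 u 54.2 y 6.8 12.3 z 63.0
```

View pics/p1bc.png

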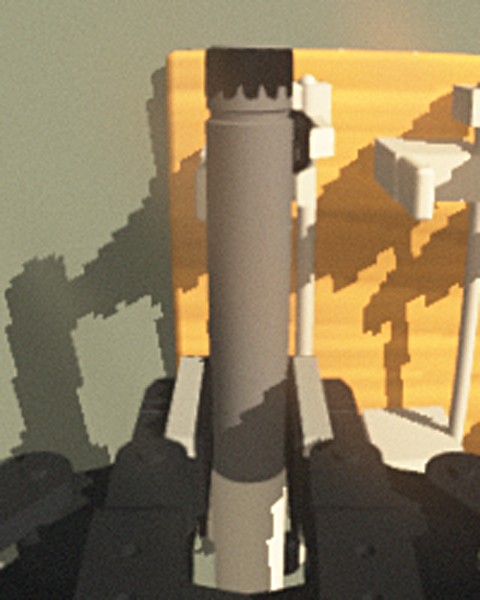

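```bash
python3 -m inch '[[-0.004,0.009,0,0,0,0,0.1],[-0.004,0.009,0,0,0,0,0.1],[-0.004,0.009,0,0,0,0,0.1],[-0.004,0.009,0,0,0,0,0.1]]'; python3 penhand.py 0 p1c
```

```text
clock: 34.2
position: [0.5828, -0.294, 0.0864]
tool_rot: [-3.142, 0.0, 3.01]
force: [-0.7, 0.1, -0.1]
grip_width: 0.0162
finger_force: 25.4
tcp [ 582.8 -294.1   86.4] yaw -7.54 pen: a range -75.3 -16.0 mid a -0.3 b at mid 0.44 angle rel tool 0.29 top z rel tcp -3.2 slope 0.28
pen centre [ 582.6 -293.6] yaw -7.25 bay [ 582.2 -293.2] need tool x,y,rz units [np.float64(0.002), np.float64(0.0015)] -0.0017 tcp goal [ 582.4 -293.7]
tine -44 170 u -44.3 y -11.7
roller -44 204 u -55.7 y 8.2 16.5 z 62.5
tine 44 20 u 42.8 y -11.2
roller 44 99 u 54.6 y 8.5 14.1 z 62.5
```

```bash
python3 -m inch '[[0.001,0.001,0.03,0,0,0,0.1],[0.001,0.001,0.05,0,0,0,0.1],[0.001,0.001,0.07,0,0,0,0.1],[0.001,0.001,0.085,0,0,0,0.1]]'; python3 -m inch '[[0,0,0.015,0,0,0,0.1],[0,0,0.03,0,0,0,0.1],[0,0,0.04,0,0,0,0.1],[0,0,0.047,0,0,0,0.1],[0,0,0.047,0,0,0,0.1]]'; python3 penhand.py 0 p1d
```

```text
clock: 34.75
position: [0.583, -0.294, 0.0694]
tool_rot: [-3.141, 0.001, 3.01]
force: [1.4, -0.7, 4.5]
grip_width: 0.0158
finger_force: 25.8
clock: 35.38
position: [0.5822, -0.2936, 0.0599]
tool_rot: [3.141, -0.001, 3.01]
force: [-1.1, 0.5, 2.9]
grip_width: 0.0158
finger_force: 25.8
tcp [ 582.2 -293.6   59.9] yaw -7.55 pen: a range -75.3 -16.0 mid a -0.3 b at mid -59.9 angle rel tool -49.96 top z rel tcp 1.5 slope -1.18
pen centre [ 574.1 -353. ] yaw -57.51 bay [ 582.2 -293.2] need tool x,y,rz units [np.float64(-0.001), np.float64(0.3015)] -0.5602 tcp goal [ 590.3 -233.9]
tine -44 292 u -43.9 y -11.2
roller -44 874 u -54.8 y -4.8 16.4 z 62.9
tine 44 80 u 40.0 y -11.2
roller 44 15 u 47.9 y -4.2 2.2 z 56.8
```

```bash
cat > bay.py <<'E'
from h import *
import sys
f=grab('wrist'); save('bay_'+sys.argv[1],f['img']); P=cloud(f)*1000; z=P[...,2]
ex=np.array([.9923,-.1236]); ey=np.array([.1236,.9923])
for k in map(int,sys.argv[2:]):
    B=np.array([591.1,-221.8])+(k-1.5)*48*ey; w=P[...,:2]-B; u=w@ex; y=w@ey; o=[]
    for lo,hi in((-76,-63),(-36,-18),(20,36),(63,76)):
        t=(u>lo)&(u<hi)&(abs(y)<10)&(z>42)&(z<85); 
        o.append((int(t.sum()),np.percentile(z[t],90).round(1),np.mean(y[t][z[t]>np.percentile(z[t],60)]).round(1)) if t.sum()>15 else None)
    t=(abs(y)<6)&(abs(u)<90)&(z>47)&(z<85)&(abs(abs(u)-55)>7)
    print('bay',k,'(n,top z,y)',o,'u range',u[t].min().round(1) if t.any() else None,u[t].max().round(1)if t.any() else None)
    for s in(-55,55):
        t=(abs(u-s)<7)&(y>-8)&(y<30)&(z>58)&(z<70)
        if t.any(): print('   roller',s,'y',np.percentile(y[t],[2,98]).round(1),'ztop',np.percentile(z[t],98).round(1))
E
python3 bay.py a 0; python3 -m inch '[[0,0,0.005,0,0,0,0.1],[0,0,0.008,0,0,0,0.1],[0,0,0.008,0,0,0,0.1]]'; python3 bay.py b 0
```

```text
bay 0 (n,top z,y) [(1009, np.float64(56.2), np.float64(0.3)), (1226, np.float64(56.4), np.float64(0.0)), (682, np.float64(56.4), np.float64(-0.3)), None] u range -75.2 48.0
   roller -55 y [ 3.9 13.5] ztop 63.1
clock: 35.85
position: [0.5824, -0.2937, 0.0595]
tool_rot: [3.141, -0.0, 3.01]
force: [-8.5, 5.5, 25.4]
grip_width: 0.0159
finger_force: 27.9
bay 0 (n,top z,y) [(1004, np.float64(56.1), np.float64(0.3)), (1237, np.float64(56.2), np.float64(-0.0)), (683, np.float64(56.3), np.float64(-0.7)), None] u range -75.1 47.9
   roller -55 y [ 4.  13.4] ztop 63.0
```

Pen 1 is home: top 56.2 mm along its length, rollers closed over it. Release and fetch the next one.

```bash
python3 -m inch '[[0,0,-0.005,0,0,0,0.3],[0,0,-0.005,0,0,0,0.35],[0,0,-0.005,0,0,0,0.35],[0,0,-0.15,0,0,0,0.35],[0,0,-0.4,0,0,0,0.35],[0,0,-0.4,0,0,0,0.35]]' && python3 bay.py c 0; python3 -m inch '[[0.06,0.3,0,0,0,0,0.45],[0.12,0.6,0,0,0,0,0.45],[0.18,0.855,0,0,0,0,0.45],[0.18,0.855,0,0,0,0,0.45],[0.18,0.855,0,0,0,0,0.45]]' && python3 -m inch '[[0.06,0.3,0,0,0,0,0.45],[0.12,0.6,0,0,0,0,0.45],[0.18,0.855,0,0,0,0,0.45],[0.18,0.855,0,0,0,0,0.45],[0.18,0.855,0,0,0,0,0.45]]' && python3 -m inch '[[0.06,0.3,0,0,0,-0.04,0.45],[0.12,0.6,0,0,0,-0.081,0.45],[0.18,0.855,0,0,0,-0.081,0.45],[0.18,0.855,0,0,0,-0.081,0.45],[0.18,0.855,0,0,0,-0.081,0.45]]'
cat > p.py <<'E'
from h import *
from pens import pens
pens(grab('wrist'))
E
python3 p.py; python3 go.py 539 229 23.5 179.8
```

```text
clock: 36.65
position: [0.5841, -0.2947, 0.1418]
tool_rot: [-3.14, 0.005, 3.01]
force: [0.0, -0.4, -0.8]
grip_width: 0.0298
finger_force: 0.0
bay 0 (n,top z,y) [(386, np.float64(56.4), np.float64(-0.0)), (533, np.float64(56.5), np.float64(-0.2)), (387, np.float64(56.6), np.float64(-0.3)), (160, np.float64(56.2), np.float64(-0.2))] u range -74.7 74.9
   roller -55 y [ 4.5 13.7] ztop 63.3
   roller 55 y [ 4.6 13.2] ztop 63.2
clock: 37.33
position: [0.5691, -0.1198, 0.1376]
tool_rot: [-3.141, -0.001, 3.01]
force: [-0.2, -0.8, -0.1]
grip_width: 0.0384
finger_force: 0.0
clock: 37.95
position: [0.5563, 0.053, 0.138]
tool_rot: [-3.141, -0.0, 3.008]
force: [0.1, -0.8, 1.0]
grip_width: 0.0382
finger_force: 0.0
clock: 38.58
position: [0.5436, 0.2267, 0.1381]
tool_rot: [-3.14, 0.0, 3.135]
force: [0.4, -0.7, 0.3]
grip_width: 0.0382
finger_force: 0.0
wrist table -5.3831918202768e-05
   [539.9 229. ] -0.2 151.1 3106 21.1
   [407.7 239.7] 88.7 44.5 1003 18.5
   [525.8 288.5] -9.2 139.6 2742 21.1
   [537.6 345.4] -1.5 152.0 2547 21.0
now [543.6 226.5 138.2] yaw 179.6 q7 1.19 t 38.625
row [0.023, 0.013, 0.573, -0.001, 0.0, -0.003] n 2 1
```

```bash
python3 -m inch '[[0.02,0.013,0.25,0,0,-0.003,0.45],[0.02,0.013,0.45,0,0,-0.003,0.45],[0.02,0.013,0.55,0,0,-0.003,0.45],[0.02,0.013,0.572,0,0,-0.003,0.45],[0.02,0.013,0.572,0,0,-0.003,0.45],[0.02,0.013,0.572,0,0,-0.003,0.1],[0.02,0.013,0.572,0,0,-0.003,0.1],[0.02,0.013,0.572,0,0,-0.003,0.1],[0.02,0.013,0.572,0,0,-0.003,0.1],[0.02,0.013,0.572,0,0,-0.003,0.1]]' 25 && python3 -m inch '[[0,0,-0.1,0,0,0,0.1],[0,0,-0.3,0,0,0,0.1],[0,0,-0.6,0,0,0,0.1],[0,0,-0.6,0,0,0,0.1],[-0.03,-0.25,-0.6,0,0,0.03,0.1],[-0.06,-0.55,-0.6,0,0,0.077,0.1],[-0.08,-0.8,-0.6,0,0,0.077,0.1],[-0.08,-0.8,-0.6,0,0,0.077,0.1],[-0.08,-0.8,-0.6,0,0,0.077,0.1]]' && python3 -m inch '[[-0.06,-0.25,0,0,0,0,0.1],[-0.12,-0.5,0,0,0,0,0.1],[-0.176,-0.769,0,0,0,0,0.1],[-0.176,-0.769,0,0,0,0,0.1]]' && python3 -m inch '[[-0.06,-0.25,0,0,0,0,0.1],[-0.12,-0.5,0,0,0,0,0.1],[-0.176,-0.769,0,0,0,0,0.1],[-0.176,-0.769,0,0,0,0,0.1],[-0.176,-0.769,0.1,0,0,0,0.1],[-0.176,-0.769,0.2,0,0,0,0.1],[-0.176,-0.769,0.2,0,0,0,0.1]]'; python3 penhand.py 1 p2a
```

```text
clock: 39.88
position: [0.5395, 0.2318, 0.0251]
tool_rot: [3.141, 0.002, -3.141]
force: [-1.1, -2.3, 7.3]
grip_width: 0.0159
finger_force: 26.0
clock: 41.0
position: [0.5548, 0.0722, 0.1443]
tool_rot: [3.141, 0.0, 3.021]
force: [-0.7, 1.1, 0.1]
grip_width: 0.0159
finger_force: 25.3
clock: 41.5
position: [0.5713, -0.0885, 0.1442]
tool_rot: [-3.14, 0.001, 3.017]
force: [0.7, 1.1, -0.9]
grip_width: 0.0158
finger_force: 25.3
clock: 42.38
position: [0.587, -0.2405, 0.1016]
tool_rot: [3.141, -0.004, 3.023]
force: [0.5, -0.1, 0.3]
grip_width: 0.0159
finger_force: 25.3
tcp [ 587.5 -241.1  102.8] yaw -6.84 pen: a range -75.9 -16.0 mid a -0.9 b at mid 0.93 angle rel tool 0.07 top z rel tcp -4.9 slope -0.05
pen centre [ 586.7 -240.1] yaw -6.78 bay [ 588.1 -245.6] need tool x,y,rz units [np.float64(-0.0103), np.float64(-0.0265)] 0.0036 tcp goal [ 588.9 -246.6]
tine -44 163 u -44.3 y -11.4
```

```bash
python3 -m inch '[[-0.01,-0.026,0.03,0,0,0.003,0.1],[-0.01,-0.026,0.07,0,0,0.003,0.1],[-0.01,-0.026,0.07,0,0,0.003,0.1],[-0.01,-0.026,0.07,0,0,0.003,0.1],[-0.01,-0.026,0.07,0,0,0.003,0.1]]'; python3 penhand.py 1 p2b
```

```text
clock: 43.05
position: [0.5893, -0.2477, 0.0902]
tool_rot: [-3.142, 0.0, 3.016]
force: [0.4, -0.1, -0.4]
grip_width: 0.0157
finger_force: 25.3
tcp [ 589.3 -247.7   90.2] yaw -7.18 pen: a range -75.3 -16.0 mid a -0.3 b at mid 0.31 angle rel tool 0.07 top z rel tcp -3.9 slope 0.21
pen centre [ 589.  -247.3] yaw -7.11 bay [ 588.1 -245.6] need tool x,y,rz units [np.float64(0.0055), np.float64(0.0079)] -0.0001 tcp goal [ 588.4 -246. ]
tine -44 94 u -44.1 y -12.5
roller -44 243 u -55.4 y 6.8 16.5 z 63.0
tine 44 17 u 43.5 y -12.5
roller 44 80 u 54.4 y 7.8 12.8 z 62.9
```

```bash
python3 -m inch '[[0.005,0.008,0,0,0,0,0.1],[0.005,0.008,0.02,0,0,0,0.1],[0.005,0.008,0.02,0,0,0,0.1],[0.005,0.008,0.02,0,0,0,0.1]]'; python3 penhand.py 1 p2c
```

```text
clock: 43.6
position: [0.5883, -0.246, 0.0859]
tool_rot: [-3.142, -0.0, 3.016]
force: [0.5, 0.3, 0.2]
grip_width: 0.0156
finger_force: 25.3
tcp [ 588.3 -246.    85.9] yaw -7.18 pen: a range -75.3 -16.0 mid a -0.3 b at mid 0.46 angle rel tool 0.14 top z rel tcp -4.0 slope 0.14
pen centre [ 588.1 -245.5] yaw -7.04 bay [ 588.1 -245.6] need tool x,y,rz units [np.float64(-0.0002), np.float64(-0.0006)] 0.0007 tcp goal [ 588.4 -246.1]
tine -44 171 u -44.3 y -11.5
roller -44 195 u -55.7 y 8.2 16.5 z 62.5
tine 44 25 u 43.6 y -11.3
roller 44 98 u 54.3 y 9.2 14.9 z 62.6
```

```bash
python3 -m inch '[[0,0,0.03,0,0,0,0.1],[0,0,0.05,0,0,0,0.1],[0,0,0.07,0,0,0,0.1],[0,0,0.085,0,0,0,0.1],[0,0,0.1,0,0,0,0.1],[0,0,0.115,0,0,0,0.1],[0,0,0.125,0,0,0,0.1],[0,0,0.13,0,0,0,0.1],[0,0,0.132,0,0,0,0.1]]'; python3 bay.py d 1
```

```text
clock: 44.78
position: [0.5881, -0.2458, 0.0601]
tool_rot: [3.141, -0.0, 3.016]
force: [-7.4, 1.6, 19.0]
grip_width: 0.0157
finger_force: 27.1
bay 1 (n,top z,y) [(997, np.float64(56.2), np.float64(0.2)), (1229, np.float64(56.3), np.float64(0.2)), (685, np.float64(56.4), np.float64(-0.2)), None] u range -75.3 48.0
   roller -55 y [ 4.2 13.7] ztop 63.1
```

```bash
python3 -m inch '[[0,0,-0.005,0,0,0,0.3],[0,0,-0.005,0,0,0,0.35],[0,0,-0.005,0,0,0,0.35],[0,0,-0.15,0,0,0,0.35],[0,0,-0.4,0,0,0,0.35],[0,0,-0.4,0,0,0,0.35]]' && python3 bay.py e 0 1; python3 -m inch '[[0.06,0.3,0,0,0,0,0.45],[0.14,0.6,0,0,0,0,0.45],[0.204,0.87,0,0,0,0,0.45],[0.204,0.87,0,0,0,0,0.45],[0.204,0.87,0,0,0,0,0.45]]' && python3 -m inch '[[0.06,0.3,0,0,0,0,0.45],[0.14,0.6,0,0,0,0,0.45],[0.204,0.87,0,0,0,0,0.45],[0.204,0.87,0,0,0,0,0.45],[0.204,0.87,0,0,0,0,0.45]]' && python3 -m inch '[[0.06,0.3,0,0,0,0,0.45],[0.14,0.6,0,0,0,0.022,0.45],[0.204,0.87,0,0,0,0.022,0.45],[0.204,0.87,0,0,0,0.022,0.45],[0.204,0.87,0,0,0,0.022,0.45]]'; python3 p.py; python3 go.py 532.3 287.5 23.5 170.8
```

```text
clock: 45.58
position: [0.5899, -0.2467, 0.1429]
tool_rot: [-3.141, 0.005, 3.016]
force: [-0.6, 0.3, -0.5]
grip_width: 0.0299
finger_force: 0.0
bay 0 (n,top z,y) [(378, np.float64(56.4), np.float64(0.1)), (508, np.float64(56.6), np.float64(-0.0)), (363, np.float64(56.7), np.float64(-0.1)), None] u range -75.4 47.9
   roller -55 y [ 4.7 13.8] ztop 63.0
bay 1 (n,top z,y) [(383, np.float64(56.5), np.float64(0.1)), (519, np.float64(56.5), np.float64(0.3)), (385, np.float64(56.7), np.float64(0.2)), (162, np.float64(56.3), np.float64(0.0))] u range -74.8 74.7
   roller -55 y [ 4.  13.1] ztop 63.0
   roller 55 y [ 4.6 12.9] ztop 62.6
clock: 46.25
position: [0.5693, -0.0685, 0.1388]
tool_rot: [-3.141, -0.001, 3.017]
force: [0.3, -0.8, 0.2]
grip_width: 0.0385
finger_force: 0.0
clock: 46.88
position: [0.5511, 0.1079, 0.1391]
tool_rot: [-3.141, -0.0, 3.015]
force: [0.3, -0.6, 0.5]
grip_width: 0.0383
finger_force: 0.0
clock: 47.5
position: [0.533, 0.285, 0.1393]
tool_rot: [-3.14, 0.0, 2.979]
force: [0.0, -0.4, 0.1]
grip_width: 0.0389
finger_force: 0.0
wrist table 2.145682146786898e-05
   [407.6 240.5] 89.4 44.2 937 18.5
   [532.8 288. ] -9.1 151.6 3052 21.0
   [537.8 345.9] -1.2 152.4 2864 21.0
now [533.1 284.7 139.4] yaw 170.7 q7 0.98 t 47.55
row [0.006, 0.014, 0.579, -0.001, 0.0, -0.002] n 2 1
```

```bash
python3 -m inch '[[0.004,0.015,0.25,0,0,0,0.45],[0.004,0.015,0.45,0,0,0,0.45],[0.004,0.015,0.55,0,0,0,0.45],[0.004,0.015,0.577,0,0,0,0.45],[0.004,0.015,0.577,0,0,0,0.45],[0.004,0.015,0.577,0,0,0,0.1],[0.004,0.015,0.577,0,0,0,0.1],[0.004,0.015,0.577,0,0,0,0.1],[0.004,0.015,0.577,0,0,0,0.1],[0.004,0.015,0.577,0,0,0,0.1]]' 25 && python3 -m inch '[[0,0,-0.1,0,0,0,0.1],[0,0,-0.3,0,0,0,0.1],[0,0,-0.6,0,0,0,0.1],[0,0,-0.6,0,0,0,0.1],[-0.08,-0.25,-0.6,0,0,0,0.1],[-0.16,-0.55,-0.6,0,0,0,0.1],[-0.23,-0.783,-0.6,0,0,0,0.1],[-0.23,-0.783,-0.6,0,0,0,0.1]]' && python3 -m inch '[[-0.08,-0.25,0,0,0,0,0.1],[-0.16,-0.5,0,0,0,0,0.1],[-0.23,-0.783,0,0,0,0,0.1],[-0.23,-0.783,0,0,0,0,0.1]]' && python3 -m inch '[[-0.08,-0.25,0,0,0,0,0.1],[-0.16,-0.5,0,0,0,0,0.1],[-0.23,-0.783,0,0,0,-0.023,0.1],[-0.23,-0.783,0.1,0,0,-0.023,0.1],[-0.23,-0.783,0.2,0,0,-0.023,0.1],[-0.23,-0.783,0.2,0,0,-0.023,0.1],[-0.23,-0.783,0.2,0,0,-0.023,0.1]]'; python3 penhand.py 2 p3a
```

```text
clock: 48.8
position: [0.5324, 0.2906, 0.0253]
tool_rot: [3.14, 0.001, 2.982]
force: [0.2, -1.0, 8.1]
grip_width: 0.0153
finger_force: 25.9
clock: 49.8
position: [0.5527, 0.1242, 0.145]
tool_rot: [-3.141, 0.001, 2.976]
force: [-0.1, 0.3, -0.8]
grip_width: 0.0158
finger_force: 25.3
clock: 50.3
position: [0.5727, -0.0378, 0.1447]
tool_rot: [-3.14, 0.001, 2.976]
force: [-0.2, 1.1, -0.7]
grip_width: 0.0157
finger_force: 25.2
clock: 51.18
position: [0.5937, -0.1944, 0.1046]
tool_rot: [3.141, 0.0, 3.019]
force: [0.4, 0.8, 0.3]
grip_width: 0.0158
finger_force: 25.2
tcp [ 593.8 -194.7  104.8] yaw -7.03 pen: a range -74.9 -16.0 mid a 0.1 b at mid 0.69 angle rel tool 0.28 top z rel tcp -4.4 slope 0.2
pen centre [ 594. -194.] yaw -6.75 bay [ 594.1 -198. ] need tool x,y,rz units [np.float64(-0.0029), np.float64(-0.0196)] 0.0038 tcp goal [ 593.9 -198.7]
tine -44 168 u -44.1 y -11.3
roller -44 31 u -55.0 y 14.4 16.3 z 58.4
```

```bash
python3 -m inch '[[-0.002,-0.016,0.04,0,0,0.003,0.1],[-0.002,-0.016,0.09,0,0,0.003,0.1],[-0.002,-0.016,0.09,0,0,0.003,0.1],[-0.002,-0.016,0.09,0,0,0.003,0.1],[-0.002,-0.016,0.09,0,0,0.003,0.1]]'; python3 penhand.py 2 p3b
```

```text
clock: 51.85
position: [0.5934, -0.1987, 0.0863]
tool_rot: [-3.142, 0.0, 3.013]
force: [-0.6, 0.2, -1.1]
grip_width: 0.0157
finger_force: 25.2
tcp [ 593.4 -198.7   86.3] yaw -7.36 pen: a range -74.8 -16.0 mid a 0.2 b at mid 0.34 angle rel tool 0.16 top z rel tcp -4.1 slope 0.12
pen centre [ 593.6 -198.4] yaw -7.2 bay [ 594.1 -198. ] need tool x,y,rz units [np.float64(-0.0019), np.float64(0.0021)] -0.0012 tcp goal [ 593.8 -198.3]
tine -44 156 u -44.0 y -11.7
roller -44 216 u -55.6 y 7.9 16.3 z 62.8
tine 44 29 u 44.1 y -11.4
roller 44 101 u 53.9 y 8.5 14.3 z 63.1
```

```bash
python3 -m inch '[[-0.001,0.001,0.03,0,0,0,0.1],[-0.001,0.001,0.05,0,0,0,0.1],[-0.001,0.001,0.07,0,0,0,0.1],[-0.001,0.001,0.085,0,0,0,0.1],[-0.001,0.001,0.1,0,0,0,0.1],[-0.001,0.001,0.115,0,0,0,0.1],[-0.001,0.001,0.125,0,0,0,0.1],[-0.001,0.001,0.13,0,0,0,0.1],[-0.001,0.001,0.133,0,0,0,0.1]]'; python3 bay.py f 2
```

```text
clock: 53.02
position: [0.5933, -0.1984, 0.0602]
tool_rot: [3.141, -0.0, 3.013]
force: [-7.9, 2.2, 25.4]
grip_width: 0.0157
finger_force: 27.7
bay 2 (n,top z,y) [(1002, np.float64(56.1), np.float64(-0.1)), (1209, np.float64(56.3), np.float64(0.0)), (667, np.float64(56.3), np.float64(-0.5)), None] u range -75.6 48.0
   roller -55 y [ 4.  13.6] ztop 63.1
```

```bash
python3 -m inch '[[0,0,-0.005,0,0,0,0.3],[0,0,-0.005,0,0,0,0.35],[0,0,-0.005,0,0,0,0.35],[0,0,-0.15,0,0,0,0.35],[0,0,-0.4,0,0,0,0.35],[0,0,-0.4,0,0,0,0.35]]' && python3 bay.py g 0 1 2; python3 -m inch '[[0.07,0.3,0,0,0,0,0.45],[0.14,0.6,0,0,0,0,0.45],[0.209,0.887,0,0,0,0,0.45],[0.209,0.887,0,0,0,0,0.45],[0.209,0.887,0,0,0,0,0.45]]' && python3 -m inch '[[0.07,0.3,0,0,0,0,0.45],[0.14,0.6,0,0,0,0,0.45],[0.209,0.887,0,0,0,0,0.45],[0.209,0.887,0,0,0,0,0.45],[0.209,0.887,0,0,0,0,0.45]]' && python3 -m inch '[[0.07,0.3,0,0,0,-0.03,0.45],[0.14,0.6,0,0,0,-0.068,0.45],[0.209,0.887,0,0,0,-0.068,0.45],[0.209,0.887,0,0,0,-0.068,0.45],[0.209,0.887,0,0,0,-0.068,0.45]]'; python3 p.py; python3 go.py 537.7 345.7 23.7 178.7
```

```text
clock: 53.82
position: [0.5951, -0.1991, 0.1429]
tool_rot: [-3.141, 0.005, 3.013]
force: [-0.5, 0.5, -0.6]
grip_width: 0.0296
finger_force: 0.0
bay 0 (n,top z,y) [(334, np.float64(56.3), np.float64(0.4)), (463, np.float64(56.6), np.float64(0.0)), (334, np.float64(56.6), np.float64(0.2)), (42, np.float64(56.5), np.float64(-0.4))] u range -75.3 66.9
   roller -55 y [ 4.9 14.1] ztop 63.3
   roller 55 y [ 4.6 14.8] ztop 62.9
bay 1 (n,top z,y) [(378, np.float64(56.4), np.float64(0.3)), (508, np.float64(56.6), np.float64(0.3)), (364, np.float64(56.8), np.float64(0.3)), None] u range -75.1 47.5
   roller -55 y [ 4.3 13.7] ztop 63.3
bay 2 (n,top z,y) [(392, np.float64(56.4), np.float64(0.0)), (534, np.float64(56.5), np.float64(0.1)), (382, np.float64(56.7), np.float64(-0.2)), (150, np.float64(56.3), np.float64(-0.4))] u range -75.6 73.3
   roller -55 y [ 4.  13.2] ztop 63.2
   roller 55 y [ 4.3 13.4] ztop 63.1
clock: 54.5
position: [0.5745, -0.0176, 0.1388]
tool_rot: [-3.141, -0.001, 3.013]
force: [1.1, -0.5, -0.1]
grip_width: 0.0384
finger_force: 0.0
clock: 55.12
position: [0.5564, 0.1623, 0.1391]
tool_rot: [-3.14, -0.0, 3.012]
force: [0.9, -0.2, 0.1]
grip_width: 0.0383
finger_force: 0.0
clock: 55.75
position: [0.5384, 0.343, 0.1392]
tool_rot: [-3.14, 0.0, 3.117]
force: [0.4, -1.4, 0.6]
grip_width: 0.0385
finger_force: 0.0
wrist table 5.248720119760408e-05
   [407.7 240.7] 88.6 44.7 816 18.5
   [537.9 346.1] -1.4 151.5 3035 21.0
now [538.5 342.7 139.4] yaw 178.6 q7 1.03 t 55.8
row [0.005, 0.016, 0.578, -0.001, 0.0, -0.001] n 2 1
```

```bash
python3 -m inch '[[0.004,0.016,0.25,0,0,0,0.45],[0.004,0.016,0.45,0,0,0,0.45],[0.004,0.016,0.55,0,0,0,0.45],[0.004,0.016,0.577,0,0,0,0.45],[0.004,0.016,0.577,0,0,0,0.45],[0.004,0.016,0.577,0,0,0,0.1],[0.004,0.016,0.577,0,0,0,0.1],[0.004,0.016,0.577,0,0,0,0.1],[0.004,0.016,0.577,0,0,0,0.1],[0.004,0.016,0.577,0,0,0,0.1]]' 25 && python3 -m inch '[[0,0,-0.1,0,0,0,0.1],[0,0,-0.3,0,0,0,0.1],[0,0,-0.6,0,0,0,0.1],[0,0,-0.6,0,0,0,0.1],[-0.04,-0.25,-0.6,0,0,0,0.1],[-0.08,-0.55,-0.6,0,0,0,0.1],[-0.124,-0.825,-0.6,0,0,0,0.1],[-0.124,-0.825,-0.6,0,0,0,0.1]]' && python3 -m inch '[[-0.04,-0.25,0,0,0,0,0.1],[-0.08,-0.55,0,0,0,0,0.1],[-0.124,-0.825,0,0,0,0,0.1],[-0.124,-0.825,0,0,0,0,0.1]]' && python3 -m inch '[[-0.04,-0.25,0,0,0,0.02,0.1],[-0.08,-0.55,0,0,0,0.04,0.1],[-0.124,-0.825,0,0,0,0.063,0.1],[-0.124,-0.825,0.1,0,0,0.063,0.1],[-0.124,-0.825,0.2,0,0,0.063,0.1],[-0.124,-0.825,0.2,0,0,0.063,0.1],[-0.124,-0.825,0.2,0,0,0.063,0.1]]'; python3 penhand.py 3 p4a
```

```text
clock: 57.05
position: [0.5372, 0.3489, 0.0254]
tool_rot: [3.141, 0.001, 3.12]
force: [-0.6, -0.4, 6.9]
grip_width: 0.0158
finger_force: 25.9
clock: 58.05
position: [0.5587, 0.1782, 0.1454]
tool_rot: [-3.14, 0.001, 3.114]
force: [1.2, 0.4, -0.3]
grip_width: 0.0158
finger_force: 25.3
clock: 58.55
position: [0.5794, 0.0133, 0.145]
tool_rot: [-3.14, 0.001, 3.114]
force: [-0.2, 0.7, -0.8]
grip_width: 0.0158
finger_force: 25.3
clock: 59.42
position: [0.6006, -0.1469, 0.1046]
tool_rot: [3.141, 0.0, 3.022]
force: [0.2, 0.5, 0.3]
grip_width: 0.0156
finger_force: 25.3
tcp [ 600.7 -147.2  104.8] yaw -6.85 pen: a range -74.9 -16.0 mid a 0.1 b at mid 0.68 angle rel tool 0.27 top z rel tcp -4.4 slope 0.12
pen centre [ 600.9 -146.5] yaw -6.58 bay [ 600.  -150.4] need tool x,y,rz units [np.float64(0.002), np.float64(-0.0197)] 0.0058 tcp goal [ 599.8 -151. ]
tine -44 160 u -44.0 y -11.3
roller -44 35 u -55.1 y 13.0 16.1 z 58.3
```

```bash
python3 -m inch '[[0.002,-0.016,0.04,0,0,0.004,0.1],[0.002,-0.016,0.09,0,0,0.004,0.1],[0.002,-0.016,0.09,0,0,0.004,0.1],[0.002,-0.016,0.09,0,0,0.004,0.1],[0.002,-0.016,0.09,0,0,0.004,0.1]]'; python3 penhand.py 3 p4b
```

```text
clock: 60.1
position: [0.5996, -0.151, 0.0863]
tool_rot: [-3.142, 0.0, 3.015]
force: [0.1, 0.4, -0.5]
grip_width: 0.0155
finger_force: 25.3
tcp [ 599.6 -151.    86.3] yaw -7.27 pen: a range -74.8 -16.0 mid a 0.2 b at mid 0.47 angle rel tool 0.26 top z rel tcp -4.2 slope 0.18
pen centre [ 599.9 -150.6] yaw -7.01 bay [ 600.  -150.4] need tool x,y,rz units [np.float64(-0.0006), np.float64(0.0012)] 0.001 tcp goal [ 599.8 -150.8]
tine -44 153 u -44.1 y -11.8
roller -44 214 u -55.7 y 8.0 16.3 z 62.5
tine 44 27 u 43.7 y -11.2
roller 44 101 u 54.5 y 8.7 14.5 z 62.5
```

```bash
python3 -m inch '[[0,0.001,0.03,0,0,0,0.1],[0,0.001,0.05,0,0,0,0.1],[0,0.001,0.07,0,0,0,0.1],[0,0.001,0.085,0,0,0,0.1],[0,0.001,0.1,0,0,0,0.1],[0,0.001,0.115,0,0,0,0.1],[0,0.001,0.125,0,0,0,0.1],[0,0.001,0.13,0,0,0,0.1],[0,0.001,0.133,0,0,0,0.1]]'; python3 bay.py h 3; python3 -m inch '[[0,0,-0.005,0,0,0,0.3],[0,0,-0.005,0,0,0,0.35],[0,0,-0.005,0,0,0,0.35],[0,0,-0.15,0,0,0,0.35],[0,0,-0.4,0,0,0,0.35],[0.2,-0.2,-0.5,0,0,0,0.35],[0.3,-0.2,-0.5,0,0,0,0.35],[0.3,-0.2,-0.5,0,0,0,0.35]]'; python3 bay.py i 0 1 2 3
python3 - <<'E'
from h import *
f=grab('wrist'); t=grab('top'); s=grab('scene')
save('final',np.hstack([cv2.resize(f['img'],(400,300)),cv2.resize(t['img'][100:300,120:380],(400,300))]))
P=cloud(f); z=P[...,2]*1000; d=np.hypot(P[...,0]-.6263,P[...,1]-.004)
for n,g in(('wrist',f),('top',t),('scene',s)):
    P=cloud(g); z=P[...,2]*1000; d=np.hypot(P[...,0]-.6263,P[...,1]-.004); q=z[(d<.025)&(z>70)&(z<86)]; k=z[(d<.012)&(z>86)]
    print(n,len(q),np.median(q).round(1) if len(q) else None,len(k),np.percentile(k,90).round(1) if len(k) else None)
E
```

```text
clock: 61.28
position: [0.5992, -0.1507, 0.0602]
tool_rot: [3.141, -0.001, 3.015]
force: [-9.0, 2.3, 25.6]
grip_width: 0.0154
finger_force: 27.8
bay 3 (n,top z,y) [(1016, np.float64(56.1), np.float64(-0.1)), (1218, np.float64(56.2), np.float64(0.0)), (676, np.float64(56.3), np.float64(-0.6)), None] u range -75.5 48.0
   roller -55 y [ 4.  13.6] ztop 63.0
clock: 62.32
position: [0.534, -0.1831, 0.1599]
tool_rot: [3.141, -0.0, 3.014]
force: [0.6, 0.7, 0.6]
grip_width: 0.0301
finger_force: 0.0
bay 0 (n,top z,y) [(308, np.float64(56.2), np.float64(0.9)), (324, np.float64(56.5), np.float64(0.0)), None, None] u range -75.6 16.4
   roller -55 y [ 4.3 14.1] ztop 63.3
bay 1 (n,top z,y) [(331, np.float64(56.1), np.float64(0.5)), (348, np.float64(56.5), np.float64(0.6)), None, None] u range -75.4 7.2
   roller -55 y [ 4.3 13.5] ztop 62.9
bay 2 (n,top z,y) [(330, np.float64(56.2), np.float64(0.0)), (358, np.float64(56.5), np.float64(0.0)), (245, np.float64(56.6), np.float64(-0.6)), (89, np.float64(56.1), np.float64(0.1))] u range -76.3 74.0
   roller -55 y [ 3.9 12.8] ztop 63.1
   roller 55 y [ 3.9 12.8] ztop 62.8
bay 3 (n,top z,y) [(331, np.float64(56.1), np.float64(-0.4)), (258, np.float64(56.7), np.float64(-0.1)), None, (54, np.float64(55.9), np.float64(-3.5))] u range -76.2 73.6
   roller -55 y [ 3.8 14.2] ztop 62.9
wrist 1056 77.8 206 96.2
top 199 78.5 21 99.1
scene 133 78.6 30 97.4
```

View pics/final.png

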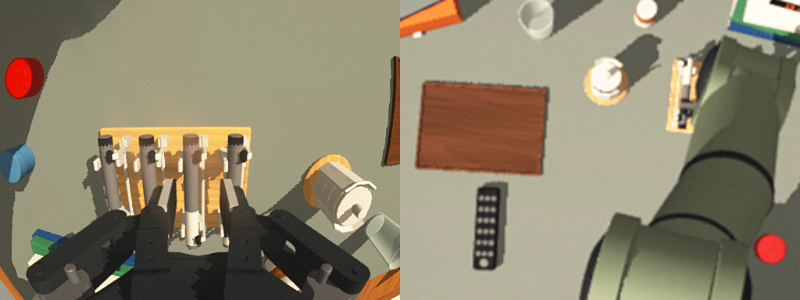

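All four pens are in their bays (wrist view columns 105–240, rows 135–245), and the tray is empty. The capped tower at (345,200) has its disc at about 78 mm. The gripper is clear of everything, so I'm handing in.

```bash
python3 -c "
from workcell import bot
print(bot.job_done())"
```

```text
the job is handed in; nothing more can be done
None
```

I handed the job in at about 62 s: the tower is built in order and measured flat and fully down, all four pens are seated in their own bays with the jaws shut, and nothing else was touched; no verdict came back.

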